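Stack the pot stand crosswise from the drainer

ROBOT

A 6-joint arm with a two-finger parallel gripper is mounted at the origin on the work surface. World frame = base frame: x ahead of the robot, y to its left, z up, the work surface at z = 0. Lengths are in m, angles in rad, forces in N, time in s.
With the tool pointing down it reaches from about 0.35 to 0.85 m from the base axis. Payload 8.1 kg.
Tool frame: the origin (TCP) lies at the very end of the fingers, on their centre line; the grasp point (between the pads) lies 19 mm behind it; z points along the fingers, y is the line along which they close (so a half turn about z gives the same grasp; the last joint's range is limited). The gripper opens to 93 mm and grips with 3 to 60 N. Pads are 15 mm wide; open, the fingers measure 128 mm over their backs; the gripper's body (75 mm by 188 mm) begins 65 mm behind the grasp point.
Start: joints at [1.198, 0.13, 1.488, -0, 1.523, -0.085], TCP at [0.17, 0.575, 0.219] pointing down, gripper open.
Joint ranges: [-2.96, 2.96], [-0.89, 2.26], [0.02, 2.5], [-1.34, 4.48], [0, 2.73], [-2.66, 2.66]. Speed limits (rad/s): [2.39, 2.39, 2.79, 3.14, 3.14, 3.14].

INTERFACE

Orientations are given as a rotation vector (axis times angle).
In Python, from plant import robot, imaging gives the robot as it stands.
- The arm moves only by the tool jog_arm, never from a script. Its argument "rows" is a list of rows, each a list of 2 entries, a list of its own where there are three numbers: the shift along the tool's x, y, z each as a share of 0.2 m, from -1 to 1, then the turn, a rotation vector about the tool's x, y, z each as a share of pi/2 rad, from -1 to 1. A call has 1 to 5 rows; each row is the pose to reach, as a shift and turn from the pose commanded when the call began, along the tool's axes at that moment; what a row does not reach only later rows make up. A row lasts 1/10 s, in which the tool goes at most 50 mm and 8.59 degrees, less where a joint would pass 70% of its speed; a pose out of reach is approached as far as the arm can. A call with a number of a shift or a turn outside -1 to 1 is refused whole. A call with a gripper value outside its range is refused whole. "hand" is the closure, from -1 (fully open) to 1 (shut), set as the call begins (left out, the last holds). The fingers move at their own pace and stop on an object; "squeeze" is the grip in N (left out, the last holds). Time passes only in rows, so rows that repeat a pose let the fingers close. It gives the time, the measured TCP pose, the force, the opening and the grip force at its end, in the units of the state.
- robot.read_state(): the state, without advancing time (a new reading comes with each control period).
- imaging.read_camera(name): name is "scene" or "side" or "wrist"; returns a dict with "frame" (384x512x3 uint8, red, green, blue), "vertical_fov" (degrees; the focal length in pixels is half the picture's height over the tangent of half this angle, whatever the lens; pixels are square), "cx", "cy" (the principal point, pixels), "R" (3x3) and "t" (3): a world point X has camera coordinates R X + t. Camera axes: x right, y down, z forward; pixel columns grow to the right and rows downward; lengths in m; the calibration is good to about 2 mm. A picture is of the moment at which its call begins. There is no depth.
- robot.close_job(): hands the job in; it is judged then, once.
The state is a dict: "t": time; "q": joint angles; "dq": joint speeds; "joint_torque": joint torques, N m; "tool_pos": TCP position; "orientation": TCP orientation; "force": force on the tool from outside, world axes, zero at the start; "wrist_torque": the same for the moment, N m; "opening": finger opening in m; "gripper_force": force on a finger pad.
Only numpy, scipy, OpenCV 4.12 (cv2) and the standard library are available. Lean on these libraries where they do the work, as an engineer would, in place of code of your own. Each camera call takes 0.05 s, during which the arm holds its last target. There are 200 camera calls.

TASK

Build up the take-apart pot stand on the steel tray: take the four washed beech slats leaning on the wire drainer and lay two across the fixed first pair, then the last two across those, so that each slat's outer long edge is flush with the ends of the slats beneath and the stand is square. The base's feet are wound out to a height that nobody has measured, so feel each slat down gently until it lies, neither dropping it from above nor pressing hard, and leave the moka pot, mug, bowl and spatula where they are.

Things in the scene. Friction and masses are not known exactly. Their poses are not given: they have to be found in the camera images.
- slat1: a plain beech slat like the others, 140 x 30 x 15 mm, about 50 g; origin at its centre, x along its length, y across its width, z through its thickness; starts leaning on the drainer with its length sloping up at 35 degrees away from the robot (its +x end is the higher one, its z the upward face normal); both long sides are free for the fingers
- slat2: a plain beech slat like the others, 140 x 30 x 15 mm, about 50 g; origin at its centre, x along its length, y across its width, z through its thickness; starts leaning on the drainer with its length sloping up at 35 degrees away from the robot (its +x end is the higher one, its z the upward face normal); both long sides are free for the fingers
- slat3: a plain beech slat like the others, 140 x 30 x 15 mm, about 50 g; origin at its centre, x along its length, y across its width, z through its thickness; starts leaning on the drainer with its length sloping up at 35 degrees away from the robot (its +x end is the higher one, its z the upward face normal); both long sides are free for the fingers
- slat4: a plain beech slat like the others, 140 x 30 x 15 mm, about 50 g; origin at its centre, x along its length, y across its width, z through its thickness; starts leaning on the drainer with its length sloping up at 35 degrees away from the robot (its +x end is the higher one, its z the upward face normal); both long sides are free for the fingers
- tray: fixed steel tray, 200 x 200 mm, origin under its centre, x, y along its sides. On it a base whose screw feet lift it by an unknown h = 0 to 24 mm, with the first pair of slats along x at y = -55, +55 mm, their tops 27 mm + h above the origin. Second layer: along y at x = -55, +55 mm, centres at 34.5 mm + h; third: along x at y = -55, +55 mm, centres at 49.5 mm + h
- rack: fixed wire drainer, 150 mm deep, 280 mm wide, 95 mm high; origin under its centre, +x towards its high side. Three 8 mm rods run along its y: two carry the slats 45 mm either side of their centres, one is a lip at their lower ends; over 40 mm free space under the slats' middles. Slats are about 66 mm apart (+-8), centre to centre
- moka: aluminium moka pot, 171 mm high, 90 mm across, handle to its +x; origin under its centre; not to be moved
- mug: white mug, 85 mm high, 76 mm across, handle to its +y; origin under its centre; not to be moved
- bowl: white bowl, 50 mm high, 110 mm across; origin under its centre; not to be moved
- spatula: wooden-handled spatula, 170 mm long, lying on the counter; origin under its middle, x along it; not to be moved
There are look-alikes about, which are no part of the job. What is shaped like the slat3 but pink or white is not meant.

How it is judged:
On the way:
1. two slats lie side by side across the first pair, let go, before the third layer is laid (((x of slat1 in the frame of tray between -0.064 and -0.046 m and y of slat1 in the frame of tray between -0.009 and 0.009 m and z of slat1 in the frame of tray between 0.0305 and 0.0625 m and angle between the x axis of slat1 and the y axis of tray, either way round below 0.12 rad) or (x of slat2 in the frame of tray between -0.064 and -0.046 m and y of slat2 in the frame of tray between -0.009 and 0.009 m and z of slat2 in the frame of tray between 0.0305 and 0.0625 m and angle between the x axis of slat2 and the y axis of tray, either way round below 0.12 rad) or (x of slat3 in the frame of tray between -0.064 and -0.046 m and y of slat3 in the frame of tray between -0.009 and 0.009 m and z of slat3 in the frame of tray between 0.0305 and 0.0625 m and angle between the x axis of slat3 and the y axis of tray, either way round below 0.12 rad) or (x of slat4 in the frame of tray between -0.064 and -0.046 m and y of slat4 in the frame of tray between -0.009 and 0.009 m and z of slat4 in the frame of tray between 0.0305 and 0.0625 m and angle between the x axis of slat4 and the y axis of tray, either way round below 0.12 rad)) and ((x of slat1 in the frame of tray between 0.046 and 0.064 m and y of slat1 in the frame of tray between -0.009 and 0.009 m and z of slat1 in the frame of tray between 0.0305 and 0.0625 m and angle between the x axis of slat1 and the y axis of tray, either way round below 0.12 rad) or (x of slat2 in the frame of tray between 0.046 and 0.064 m and y of slat2 in the frame of tray between -0.009 and 0.009 m and z of slat2 in the frame of tray between 0.0305 and 0.0625 m and angle between the x axis of slat2 and the y axis of tray, either way round below 0.12 rad) or (x of slat3 in the frame of tray between 0.046 and 0.064 m and y of slat3 in the frame of tray between -0.009 and 0.009 m and z of slat3 in the frame of tray between 0.0305 and 0.0625 m and angle between the x axis of slat3 and the y axis of tray, either way round below 0.12 rad) or (x of slat4 in the frame of tray between 0.046 and 0.064 m and y of slat4 in the frame of tray between -0.009 and 0.009 m and z of slat4 in the frame of tray between 0.0305 and 0.0625 m and angle between the x axis of slat4 and the y axis of tray, either way round below 0.12 rad)) and linear speed of each of slat1, slat2, slat3, slat4 below 0.02 m/s and contact force between the fingers and slat1 below 0.05 N and contact force between the fingers and slat2 below 0.05 N and contact force between the fingers and slat3 below 0.05 N and contact force between the fingers and slat4 below 0.05 N), for 0.2 s.
At the end, for the whole second after the job is handed in: Two slats lie as the second layer (along the tray's y, at x -55 and +55 mm) and two as the third (along its x, at y -55 and +55 mm), lying on the layer below, centres within 9 mm sideways, directions within 0.12 rad; all at rest and released (all of step 1 and ((x of slat1 in the frame of tray between -0.009 and 0.009 m and y of slat1 in the frame of tray between -0.064 and -0.046 m and z of slat1 in the frame of tray between 0.0455 and 0.0775 m and angle between the x axis of slat1 and the x axis of tray, either way round below 0.12 rad) or (x of slat2 in the frame of tray between -0.009 and 0.009 m and y of slat2 in the frame of tray between -0.064 and -0.046 m and z of slat2 in the frame of tray between 0.0455 and 0.0775 m and angle between the x axis of slat2 and the x axis of tray, either way round below 0.12 rad) or (x of slat3 in the frame of tray between -0.009 and 0.009 m and y of slat3 in the frame of tray between -0.064 and -0.046 m and z of slat3 in the frame of tray between 0.0455 and 0.0775 m and angle between the x axis of slat3 and the x axis of tray, either way round below 0.12 rad) or (x of slat4 in the frame of tray between -0.009 and 0.009 m and y of slat4 in the frame of tray between -0.064 and -0.046 m and z of slat4 in the frame of tray between 0.0455 and 0.0775 m and angle between the x axis of slat4 and the x axis of tray, either way round below 0.12 rad)) and ((x of slat1 in the frame of tray between -0.009 and 0.009 m and y of slat1 in the frame of tray between 0.046 and 0.064 m and z of slat1 in the frame of tray between 0.0455 and 0.0775 m and angle between the x axis of slat1 and the x axis of tray, either way round below 0.12 rad) or (x of slat2 in the frame of tray between -0.009 and 0.009 m and y of slat2 in the frame of tray between 0.046 and 0.064 m and z of slat2 in the frame of tray between 0.0455 and 0.0775 m and angle between the x axis of slat2 and the x axis of tray, either way round below 0.12 rad) or (x of slat3 in the frame of tray between -0.009 and 0.009 m and y of slat3 in the frame of tray between 0.046 and 0.064 m and z of slat3 in the frame of tray between 0.0455 and 0.0775 m and angle between the x axis of slat3 and the x axis of tray, either way round below 0.12 rad) or (x of slat4 in the frame of tray between -0.009 and 0.009 m and y of slat4 in the frame of tray between 0.046 and 0.064 m and z of slat4 in the frame of tray between 0.0455 and 0.0775 m and angle between the x axis of slat4 and the x axis of tray, either way round below 0.12 rad))); the robot touches nothing.
It fails at once if the stand is pressed on the tray with more than 30 N (lasting push with the slats lying still; the short blow of first touch does not count) (contact force between tray and anything else above 30 N and linear speed of each of slat1, slat2, slat3, slat4 below 0.001 m/s).
It fails at once if a slat is dropped (moves faster than 0.35 m/s, a fall of about 6 mm, with no finger on it) ((linear speed of slat1 above 0.35 m/s and contact force between the fingers and slat1 below 0.01 N) or (linear speed of slat2 above 0.35 m/s and contact force between the fingers and slat2 below 0.01 N) or (linear speed of slat3 above 0.35 m/s and contact force between the fingers and slat3 below 0.01 N) or (linear speed of slat4 above 0.35 m/s and contact force between the fingers and slat4 below 0.01 N)).
It fails at once if the moka pot, mug, bowl or spatula is moved by more than 20 mm (distance of any of moka, mug, bowl, spatula from where it was at the start of the episode above 0.02 m).
It also fails if it takes over 72 s, if anything falls off the work surface, if the arm or the gripper's body presses on something with over 40 N, if the wrist force passes 120 N, or if a joint passes its speed limit or range.

## Working session

There is one attempt and no reset: what is moved stays moved. The work goes in short steps, Python scripts to look and compute and a tool call to move; the robot and the scene stay as the last step left them, time stands still between calls to the robot, and variables do not carry over. Pictures are saved under pics/ and viewed, at most 10 in all, crops included, and the job is handed in when it is done.

Besides the shell and the picture viewer there is one more tool, called after "Call:" as a command line: name --argument value ..., lists and objects as JSON in quotes. jog_arm: Moves the arm, as the interface text tells. Its arguments: {"type":"object","properties":{"rows":{"type":"array"},"hand":{"type":"number"},"squeeze":{"type":"number"}},"required":["rows"]}

```bash
ls; mkdir -p pics; python3 - <<'E'
from plant import robot, imaging
import cv2,numpy as np
s=robot.read_state(); print(s)
ims=[]
for n in ["scene","side","wrist"]:
    c=imaging.read_camera(n); cv2.imwrite(f"pics/{n}0.png",c["frame"][:,:,::-1]); np.save(f"pics/{n}0.npy",c,allow_pickle=True)
    print(n,c["vertical_fov"],c["cx"],c["cy"],np.round(c["R"],4).tolist(),np.round(c["t"],4).tolist())
    ims.append(c["frame"][:,:,::-1])
a=np.vstack([np.hstack([ims[0],ims[1]])])
cv2.imwrite("pics/both.png",cv2.resize(a,(800,300)))
E
```

```text
pics
{'t': 0.0, 'q': array([ 1.19762666e+00,  1.31146824e-01,  1.48924363e+00,  3.54429382e-06,
        1.52296409e+00, -8.54161019e-02]), 'dq': array([ 0.00146302,  0.00110892, -0.00068905, -0.00088958,  0.00012076,
        0.00101892]), 'joint_torque': array([-5.36686439e-04, -5.59826517e+01, -4.91767931e+01,  7.68032949e-02,
        3.47847235e-02, -1.85806493e-04]), 'tool_pos': array([0.17006795, 0.57482872, 0.21761557]), 'orientation': array([-4.50386602e-01, -3.10873148e+00,  2.69352722e-03]), 'force': array([-0.46175803, -1.13786739,  0.89851979]), 'wrist_torque': array([ 0.03390782, -0.03084279, -0.01079829]), 'gripper_force': 0.0, 'opening': 0.09287320106706184}
scene 52.26210822887926 255.4692199955147 195.26012391043614 [[-0.8365, 0.5477, 0.0132], [0.3752, 0.5903, -0.7147], [-0.3993, -0.5929, -0.6993]] [0.4357, -0.1447, 1.1363]
side 52.48026251222131 254.22412796831784 189.0652852034774 [[0.8896, -0.4565, 0.0147], [-0.3326, -0.6696, -0.6641], [0.313, 0.5859, -0.7475]] [-0.4844, 0.2259, 0.8958]
wrist 60.572496458202494 255.1585616441619 192.53160934811007 [[0.2839, 0.9589, -0.003], [0.9155, -0.2701, 0.2981], [0.285, -0.0874, -0.9545]] [-0.5991, -0.0337, 0.3936]
```

View pics/scene0.png

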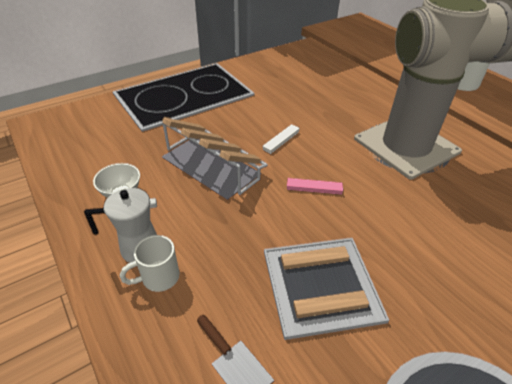

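View pics/side0.png

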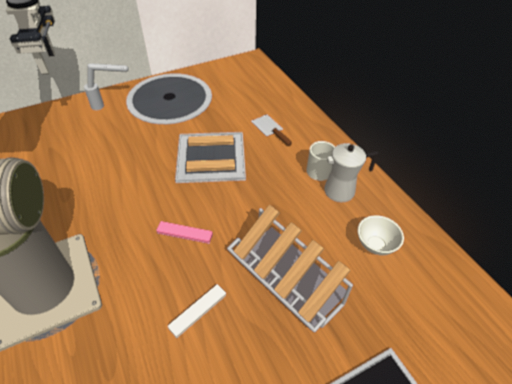

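The scene view shows the tray at about (325,285) with the fixed pair on it, and the drainer at (213,160). The side view shows the tray at (210,157). Four beech slats lean on the drainer at (257,230), (277,250), (297,268) and (323,290). The look-alikes are the pink bar at (185,232) and the white bar at (197,310). They lie on the counter and are the wrong colour, so the four beech ones on the drainer are the ones meant. I'll confirm that in a crop.

```bash
cat > h.py <<'E'
import numpy as np,cv2
from scipy.spatial.transform import Rotation as Ro
def K(c):
    f=c["frame"].shape[0]/2/np.tan(np.radians(c["vertical_fov"]/2)); return np.array([[f,0,c["cx"]],[0,f,c["cy"]],[0,0,1]])
def ray(c,uv):
    R=np.array(c["R"]);t=np.array(c["t"]); d=R.T@np.linalg.inv(K(c))@np.array([uv[0],uv[1],1.]); return -R.T@t,d/np.linalg.norm(d)
def onz(c,uv,z):
    o,d=ray(c,uv); return o+d*(z-o[2])/d[2]
def tri(obs):
    A=np.zeros((3,3));b=np.zeros(3)
    for c,uv in obs:
        o,d=ray(c,uv);P=np.eye(3)-np.outer(d,d);A+=P;b+=P@o
    X=np.linalg.solve(A,b); return X,[round(1e3*np.linalg.norm((np.eye(3)-np.outer(d,d))@(X-o)),1) for o,d in [ray(*x) for x in obs]]
def proj(c,X):
    p=K(c)@(np.array(c["R"])@X+np.array(c["t"])); return p[:2]/p[2]
def ld(n): return np.load(f"pics/{n}.npy",allow_pickle=True).item()
def grab(n,name):
    from plant import imaging
    c=imaging.read_camera(n); cv2.imwrite(f"pics/{name}.png",c["frame"][:,:,::-1]); np.save(f"pics/{name}.npy",c,allow_pickle=True); return c
E
python3 - <<'E'
from h import *
s=ld("side0")
f=s["frame"]; hsv=cv2.cvtColor(f,cv2.COLOR_RGB2HSV)
for p in [(277,250),(300,265),(210,141),(210,166),(150,200),(330,320)]: print(p,f[p[1],p[0]],hsv[p[1],p[0]])
a=cv2.resize(f[120:340,165:365],None,fx=2.7,fy=2.7,interpolation=cv2.INTER_CUBIC)
cv2.imwrite("pics/crop1.png",a[:,:,::-1])
for n,uv in [("side0",(177,137)),("side0",(243,132)),("side0",(246,180)),("side0",(177,182)),("side0",(230,246)),("side0",(316,327)),("side0",(350,286)),("side0",(262,208))]: print(uv,onz(ld(n),uv,0.0).round(3))
for n in ["side0","scene0"]:
    c=ld(n);print(n,(-np.array(c["R"]).T@c["t"]).round(3))
E
```

```text
(277, 250) [220 167 107] [ 16 131 220]
(300, 265) [222 170 110] [ 16 129 222]
(210, 141) [217 164 105] [ 16 132 217]
(210, 166) [224 171 110] [ 16 130 224]
(150, 200) [200 130  64] [ 15 173 200]
(330, 320) [172 128  97] [ 12 111 172]
(177, 137) [0.452 0.362 0.   ]
(243, 132) [0.653 0.291 0.   ]
(246, 180) [0.567 0.095 0.   ]
(177, 182) [0.385 0.176 0.   ]
(230, 246) [ 0.43 -0.09  0.  ]
(316, 327) [ 0.509 -0.362  0.   ]
(350, 286) [ 0.634 -0.315  0.   ]
(262, 208) [ 0.559 -0.017  0.   ]
side0 [ 0.226 -0.595  0.827]
scene0 [0.872 0.521 0.685]
```

View pics/crop1.png

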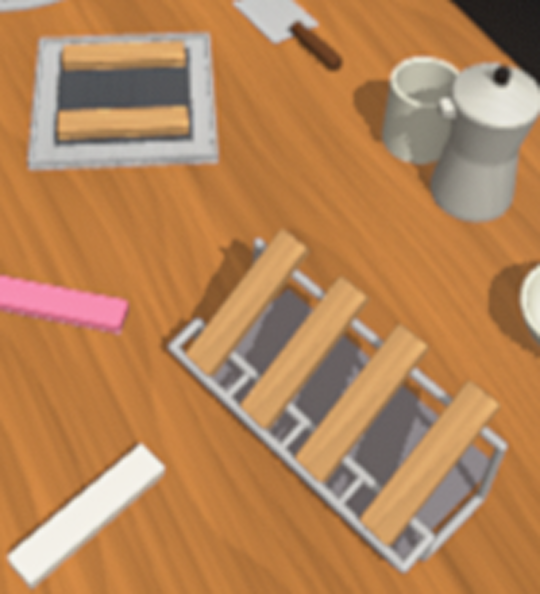

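View pics/wrist0.png

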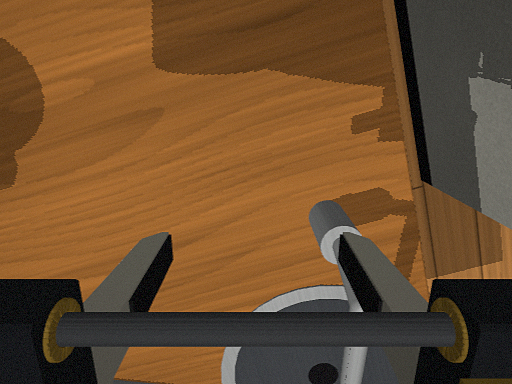

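The crop confirms it: the four beech-coloured bars on the drainer's rods are the slats, and the pink and white bars on the counter are not. The start wrist view shows only the sink. Next I move over the tray and then the drainer for close wrist views, using a small planner.

```bash
cat >> h.py <<'E'
def Rdown(az): # tool down, closing direction azimuth az (deg)
    a=np.radians(az); y=np.array([np.cos(a),np.sin(a),0]); z=np.array([0,0,-1.]); return np.stack([np.cross(y,z),y,z],1)
def plan(wps,p=None,R=None):
    """wps: list of (pos,R). prints calls: n x [[shift],[turn]]"""
    if p is None:
        from plant import robot
        s=robot.read_state(); p=s["tool_pos"]; R=Ro.from_rotvec(s["orientation"]).as_matrix()
        print("t",s["t"],"pos",p.round(4),"F",s["force"].round(2),"open",round(s["opening"],4))
    for P,Q in wps:
        P=np.array(P); rv=Ro.from_matrix(R.T@Q).as_rotvec(); d=np.linalg.norm(P-p); a=np.degrees(np.linalg.norm(rv))
        n=max(1,int(np.ceil(d/.2)),int(np.ceil(a/41)))
        for k in range(n):
            s=R.T@(P-p)/n/.2; 
            m=max(int(np.ceil(d/n/.05)),int(np.ceil(a/n/8.5)))
            print(m,"x",s.round(3).tolist(),(rv/n/(np.pi/2)).round(3).tolist())
            p=p+(P-p)/(n-k) if False else p+R@(s*.2); R=R@Ro.from_rotvec(rv/n).as_matrix()
            # remaining shift share
            rem=n-k-1
            if rem: 
                pass
        print("--",p.round(3))
        p,R=P,Q
E
python3 - - <<'E'
import re
s=open('h.py').read()
i=s.index("        for k in range(n):")
s=s[:i]+'''        for k in range(n):
            w=(P-p)/(n-k); sh=R.T@w/.2
            m=max(int(np.ceil(d/n/.05)),int(np.ceil(a/n/8.5)))
            print(m,"x",sh.round(3).tolist(),(rv/n/(np.pi/2)).round(3).tolist())
            p=p+w; R=R@Ro.from_rotvec(rv/n).as_matrix()
        print("--",p.round(3))
'''
open('h.py','w').write(s)
E
python3 - <<'E'
from h import *
plan([((.515,.14,.27),Rdown(0)),((.443,-.215,.27),Rdown(-74))])
E
```

```text
t 0.15 pos [0.1701 0.5749 0.2178] F [-0.47  0.09  0.13] open 0.0932
4 x [-0.757, -0.532, -0.086] [-0.0, 0.0, 0.272]
4 x [-0.909, -0.17, -0.087] [-0.0, 0.0, 0.272]
4 x [-0.898, 0.222, -0.087] [-0.0, 0.0, 0.272]
-- [0.515 0.14  0.27 ]
5 x [-0.888, -0.18, 0.0] [0.0, 0.0, 0.411]
5 x [-0.817, 0.39, 0.0] [0.0, 0.0, 0.411]
-- [ 0.443 -0.215  0.27 ]
```

Call:
jog_arm --rows '[[[-0.757, -0.532, -0.086], [0, 0, 0.272]], [[-0.757, -0.532, -0.086], [0, 0, 0.272]], [[-0.757, -0.532, -0.086], [0, 0, 0.272]], [[-0.757, -0.532, -0.086], [0, 0, 0.272]]]' --hand 0.1 --squeeze 15

```text
t: 0.55
tool_pos: [0.2865, 0.4282, 0.2358]
orientation: [1.107, 2.94, -0.001]
force: [0.9, 1.2, 0.2]
opening: 0.0653
gripper_force: 0.0
```

Call:
jog_arm --rows '[[[-0.909, -0.17, -0.087], [0, 0, 0.272]], [[-0.909, -0.17, -0.087], [0, 0, 0.272]], [[-0.909, -0.17, -0.087], [0, 0, 0.272]], [[-0.909, -0.17, -0.087], [0, 0, 0.272]]]'

```text
t: 0.95
tool_pos: [0.4016, 0.283, 0.2535]
orientation: [1.706, 2.637, 0.0]
force: [1.1, 0.0, 0.2]
opening: 0.0422
gripper_force: 0.0
```

Call:
jog_arm --rows '[[[-0.898, 0.222, -0.087], [0, 0, 0.272]], [[-0.898, 0.222, -0.087], [0, 0, 0.272]], [[-0.898, 0.222, -0.087], [0, 0, 0.272]], [[-0.898, 0.222, -0.087], [0, 0, 0.272]], [[-0.898, 0.222, -0.087], [0, 0, 0.272]]]'

```text
t: 1.45
tool_pos: [0.5173, 0.1368, 0.2705]
orientation: [2.225, 2.217, -0.001]
force: [-0.1, 0.4, 0.7]
opening: 0.042
gripper_force: 0.0
```

```bash
python3 - <<'E'
from h import *
grab("wrist","w_tray")
plan([((.443,-.215,.27),Rdown(-74))])
E
```

```text
t 1.5 pos [0.516  0.1387 0.2702] F [-1.   -0.09 -0.57] open 0.0417
5 x [-0.885, -0.181, 0.001] [-0.0, 0.0, 0.41]
5 x [-0.816, 0.387, 0.001] [-0.0, 0.0, 0.41]
-- [ 0.443 -0.215  0.27 ]
```

Call:
jog_arm --rows '[[[-0.885, -0.181, 0], [0, 0, 0.41]], [[-0.885, -0.181, 0], [0, 0, 0.41]], [[-0.885, -0.181, 0], [0, 0, 0.41]], [[-0.885, -0.181, 0], [0, 0, 0.41]], [[-0.885, -0.181, 0], [0, 0, 0.41]]]'

```text
t: 2.0
tool_pos: [0.4781, -0.0385, 0.2704]
orientation: [2.815, 1.394, -0.001]
force: [-0.0, 0.6, 1.0]
opening: 0.0421
gripper_force: 0.0
```

Call:
jog_arm --rows '[[[-0.816, 0.387, 0], [0, 0, 0.41]], [[-0.816, 0.387, 0], [0, 0, 0.41]], [[-0.816, 0.387, 0], [0, 0, 0.41]], [[-0.816, 0.387, 0], [0, 0, 0.41]], [[-0.816, 0.387, 0], [0, 0, 0.41]]]'

```text
t: 2.5
tool_pos: [0.4423, -0.2155, 0.2701]
orientation: [3.112, 0.432, -0.002]
force: [-0.2, 0.8, -0.5]
opening: 0.0416
gripper_force: 0.0
```

```bash
python3 - <<'E'
from h import *
a=grab("wrist","w_rack1")["frame"]; b=ld("w_tray")["frame"]
cv2.imwrite("pics/pair.png",cv2.resize(np.hstack([b,a])[:,:,::-1],(800,300),interpolation=cv2.INTER_AREA))
for n in ["w_rack1","w_tray"]:
    f=ld(n)["frame"]; h=cv2.cvtColor(f,cv2.COLOR_RGB2HSV)
    m=cv2.inRange(h,(10,95,175),(20,150,255)); m=cv2.morphologyEx(m,cv2.MORPH_OPEN,np.ones((3,3)))
    for c in cv2.findContours(m,cv2.RETR_EXTERNAL,cv2.CHAIN_APPROX_SIMPLE)[0]:
        if cv2.contourArea(c)>400: print(n,cv2.contourArea(c),[np.round(x,1) for x in cv2.minAreaRect(c)],cv2.approxPolyDP(c,6,True)[:,0].tolist())
E
```

```text
w_tray 2429.0 [array([231.5, 124.6]), array([114.1,  23. ]), np.float64(23.2)] [[183, 93], [178, 114], [280, 156], [287, 137]]
w_tray 3001.5 [array([268.1,  34.1]), array([123.5,  27. ]), np.float64(25.3)] [[216, 0], [236, 19], [212, 10], [209, 21], [319, 71], [327, 48]]
```

View pics/pair.png

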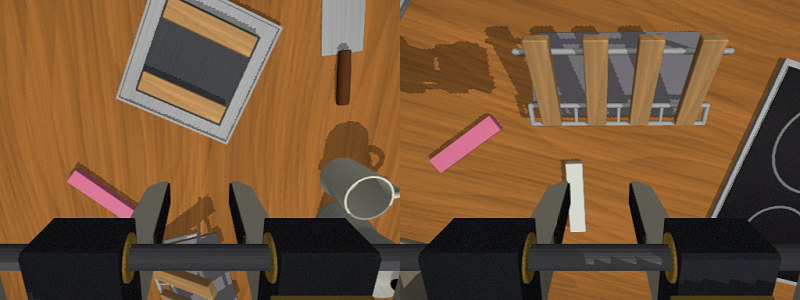

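The left picture is the tray with its fixed pair (full-size pixels near (268,34) and (231,125)). The right one shows all four slats on the drainer (columns about 177, 250, 323 and 390, rows 45–155). The fingers do not cover them. Next step: a mask for the slats in both views, then triangulation.

```bash
python3 - <<'E'
from h import *
f=ld("w_rack1")["frame"];h=cv2.cvtColor(f,cv2.COLOR_RGB2HSV)
for p in [(180,100),(250,100),(250,60),(323,100),(390,100),(30,90),(450,90),(215,170)]: print(p,h[p[1],p[0]])
def rects(n,lo,hi,roi,mn):
    h=cv2.cvtColor(ld(n)["frame"],cv2.COLOR_RGB2HSV)
    m=cv2.inRange(h,lo,hi); k=np.zeros_like(m); k[roi[1]:roi[3],roi[0]:roi[2]]=255; m&=k
    m=cv2.morphologyEx(m,cv2.MORPH_OPEN,np.ones((3,3)))
    out=[]
    for c in cv2.findContours(m,cv2.RETR_EXTERNAL,cv2.CHAIN_APPROX_NONE)[0]:
        if cv2.contourArea(c)>mn: out.append((n,round(cv2.contourArea(c)),cv2.boundingRect(c),cv2.approxPolyDP(cv2.convexHull(c),3,True)[:,0].tolist()))
    for o in sorted(out,key=lambda o:o[2][0]): print(o)
rects("side0",(10,80,190),(20,148,255),(225,190,360,330),200)
rects("w_rack1",(10,80,120),(20,155,255),(140,35,450,170),300)
rects("side0",(10,80,190),(20,148,255),(170,130,250,185),100)
E
```

```text
(180, 100) [ 15 134 173]
(250, 100) [ 15 135 174]
(250, 60) [ 17 138 161]
(323, 100) [ 18 144 150]
(390, 100) [ 15 137 162]
(30, 90) [ 15 173 102]
(450, 90) [ 15 181 141]
(215, 170) [ 14 174 158]
('side0', 600, (235, 206, 43, 52), [[277, 213], [240, 257], [235, 249], [268, 206]])
('side0', 668, (255, 224, 45, 53), [[299, 228], [264, 276], [260, 276], [256, 267], [290, 224]])
('side0', 760, (275, 241, 48, 57), [[316, 242], [322, 249], [282, 297], [275, 288], [309, 244]])
('side0', 854, (299, 262, 50, 59), [[342, 263], [348, 271], [306, 320], [299, 311], [335, 265]])
('w_rack1', 3180, (156, 45, 51, 115), [[159, 45], [189, 45], [206, 159], [182, 156], [157, 59]])
('w_rack1', 3157, (234, 44, 33, 116), [[265, 44], [263, 159], [240, 159], [235, 45]])
('w_rack1', 3122, (294, 44, 46, 116), [[336, 44], [339, 55], [317, 157], [295, 159], [308, 44]])
('w_rack1', 3103, (353, 44, 68, 116), [[416, 44], [420, 53], [376, 157], [353, 159], [387, 44]])
('side0', 286, (187, 160, 48, 9), [[234, 164], [187, 168], [187, 162], [233, 160]])
('side0', 236, (189, 135, 44, 8), [[232, 136], [232, 141], [189, 142], [189, 137]])
```

```bash
python3 - <<'E'
from h import *
from scipy.optimize import least_squares
T=ld("w_tray");S=ld("side0");W=ld("w_rack1")
cn=[]
for w,s in [((232,124.8),(210.5,163.7)),((268.3,34.7),(210.5,139.2))]:
    X,r=tri([(T,w),(S,s)]); print("tray slat",X.round(4),r); cn.append(X)
z=np.mean([c[2] for c in cn])
for q in [[(183,93),(178,114),(280,156),(287,137)],[(218,-1),(209,21),(319,71),(327,48)]]:
    Q=np.array([onz(T,p,z) for p in q]); c=Q.mean(0); d=(Q[2]+Q[3]-Q[0]-Q[1]); print("c",c.round(4),"yaw",np.degrees(np.arctan2(d[1],d[0])).round(2),"len",np.linalg.norm(d)/2,"wid",np.linalg.norm(Q[0]+Q[3]-Q[1]-Q[2])/2)
low=[((182,156),(206,159),(235,249),(240,257)),((240,159),(263,159),(256,267),(263,276)),((295,159),(317,157),(275,288),(282,297)),((353,159),(376,157),(299,311),(306,320))]
hi=[((159,45),(189,45)),((235,45),(265,44)),((308,44),(336,44)),((387,44),(416,44))]
def frame(yaw,p=np.radians(35)):
    x=np.array([np.cos(yaw)*np.cos(p),np.sin(yaw)*np.cos(p),np.sin(p)]);y=np.array([-np.sin(yaw),np.cos(yaw),0]);return np.stack([x,y,np.cross(x,y)],1)
for i,(l,g) in enumerate(zip(low,hi)):
    a=[tri([(W,l[k]),(S,l[k+2])]) for k in (0,1)]
    for zz in (-.0075,.0075):
        loc=np.array([[-.07,.015,.0075],[-.07,-.015,.0075]]*2+[[.07,.015,zz],[.07,-.015,zz]]); cs=[W,W,S,S,W,W]; ob=np.array(list(l)+list(g))
        fn=lambda v:(np.array([proj(c,v[:3]+frame(v[3],v[4])@x) for c,x in zip(cs,loc)])-ob).ravel()
        o=least_squares(fn,[.53,-.1-.06*i,.06,.28,.61],loss="soft_l1"); print(i,zz,o.x[:3].round(4),np.degrees(o.x[3:]).round(1),"rms",np.sqrt(np.mean(o.fun**2)).round(2))
    print("  low tri",[(x.round(3).tolist(),r) for x,r in a])
for n,uv in [("moka",(341,196)),("mug",(320,177))]: print(n,onz(S,uv,0).round(3))
E
```

```text
tray slat [0.4897 0.1785 0.026 ] [np.float64(2.5), np.float64(2.5)]
tray slat [0.533  0.2797 0.024 ] [np.float64(1.8), np.float64(1.8)]
c [0.4885 0.1784 0.025 ] yaw -22.73 len 0.13635422334463923 wid 0.02554209489812195
c [0.5325 0.2795 0.025 ] yaw -22.5 len 0.13565004877786524 wid 0.02520018967218393
0 -0.0075 [ 0.4816 -0.1282  0.0837] [14.  40.7] rms 1.27
0 0.0075 [ 0.4857 -0.127   0.0767] [14.2 34. ] rms 1.25
  low tri [([0.425, -0.13, 0.046], [np.float64(1.4), np.float64(1.4)]), ([0.427, -0.156, 0.046], [np.float64(0.9), np.float64(0.9)])]
1 -0.0075 [ 0.4998 -0.194   0.091 ] [16.4 40.9] rms 1.49
1 0.0075 [ 0.504  -0.1928  0.084 ] [16.4 34.2] rms 1.46
  low tri [([0.443, -0.198, 0.055], [np.float64(2.8), np.float64(2.8)]), ([0.449, -0.224, 0.05], [np.float64(1.7), np.float64(1.7)])]
2 -0.0075 [ 0.5179 -0.2557  0.0826] [16.7 39.5] rms 1.6
2 0.0075 [ 0.5219 -0.2546  0.0754] [16.7 32.7] rms 1.56
  low tri [([0.459, -0.261, 0.049], [np.float64(1.7), np.float64(1.7)]), ([0.466, -0.285, 0.043], [np.float64(0.8), np.float64(0.8)])]
3 -0.0075 [ 0.537  -0.3235  0.0828] [17.2 39.4] rms 1.5
3 0.0075 [ 0.5411 -0.3225  0.0757] [16.9 32.7] rms 1.45
  low tri [([0.478, -0.329, 0.047], [np.float64(2.2), np.float64(2.2)]), ([0.485, -0.353, 0.045], [np.float64(1.4), np.float64(1.4)])]
moka [ 0.778 -0.078  0.   ]
mug [0.766 0.01  0.   ]
```

```bash
cat >> h.py <<'E'
def Rpick(yaw=16,p=35):
    y,p=np.radians([yaw,p]); x=np.array([np.cos(y)*np.cos(p),np.sin(y)*np.cos(p),np.sin(p)]);Y=np.array([-np.sin(y),np.cos(y),0]);return np.stack([x,-Y,-np.cross(x,Y)],1)
SL=np.array([[.4855,-.127,.077],[.503,-.193,.077],[.522,-.2545,.077],[.541,-.3225,.077]])
C=np.array([.5107,.229]); YAW=-23
def pick(i,yaw=16,back=.09):
    R=Rpick(yaw); g=SL[i]+.016*R[:,2]; return [(g-back*R[:,2],R),(g,R)]
def place(x,y,z,az):
    a=np.radians(YAW); q=C+[x*np.cos(a)-y*np.sin(a),x*np.sin(a)+y*np.cos(a)]; return (np.array([*q,z]),Rdown(az))
E
python3 - <<'E'
from h import *
a=pick(0,15)
plan(a+[(a[1][0]+[0,0,.11],a[1][1])]+[place(-.055,0,.12,-23),place(-.055,0,.035,-23)])
E
```

```text
t 2.55 pos [ 0.4428 -0.214   0.2702] F [ 0.06 -0.08 -0.17] open 0.0416
5 x [0.112, -0.363, 0.663] [-0.003, 0.389, 0.009]
-- [ 0.445 -0.138  0.138]
2 x [0.0, 0.0, 0.45] [-0.0, 0.0, 0.0]
-- [ 0.494 -0.125  0.064]
3 x [0.315, 0.0, -0.451] [-0.0, 0.0, 0.0]
-- [ 0.494 -0.125  0.174]
4 x [0.054, -0.928, 0.202] [0.088, -0.181, -0.28]
4 x [0.501, -0.772, 0.242] [0.088, -0.181, -0.28]
-- [0.46 0.25 0.12]
2 x [-0.0, -0.0, 0.425] [-0.0, -0.0, -0.0]
-- [0.46  0.25  0.035]
```

Call:
jog_arm --rows '[[[0.112, -0.363, 0.663], [-0.003, 0.389, 0.009]], [[0.112, -0.363, 0.663], [-0.003, 0.389, 0.009]], [[0.112, -0.363, 0.663], [-0.003, 0.389, 0.009]], [[0.112, -0.363, 0.663], [-0.003, 0.389, 0.009]], [[0.112, -0.363, 0.663], [-0.003, 0.389, 0.009]]]'

```text
t: 3.05
tool_pos: [0.4408, -0.1324, 0.1304]
orientation: [-2.887, -0.389, -0.91]
force: [0.2, 0.0, -0.4]
opening: 0.0418
gripper_force: 0.0
```

```bash
python3 - <<'E'
from h import *
c=grab("wrist","w_pre0")
a=pick(0,15); plan([a[1]])
for k in (-.07,.07):
  R=Rpick(15);print([proj(c,SL[0]+R@np.array([k,s,-.0075])).round(0).tolist() for s in(-.015,.015)])
E
```

```text
t 3.1 pos [ 0.442  -0.1342  0.1331] F [0.15 0.52 0.12] open 0.042
2 x [0.018, 0.026, 0.436] [-0.006, -0.001, 0.002]
-- [ 0.494 -0.125  0.064]
[[246.0, 283.0], [284.0, 283.0]]
[[245.0, 100.0], [290.0, 101.0]]
```

View pics/w_pre0.png

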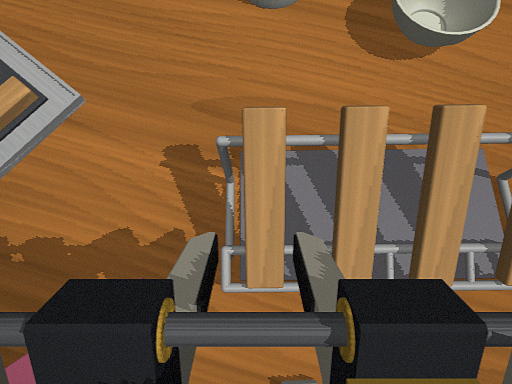

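The first slat spans columns 243–286 between rows 107 and 288, about 5 px lower than predicted, so I shift the grasp 4 mm towards its low end. The fingers straddle it with a 6 mm sideways correction. Going down and closing.

Call:
jog_arm --rows '[[[0, 0.03, 0.15], [-0.006, 0, 0]], [[0, 0.03, 0.3], [-0.006, 0, 0]], [[0, 0.03, 0.4], [-0.006, 0, 0]], [[0, 0.03, 0.436], [-0.006, 0, 0]], [[0, 0.03, 0.436], [-0.006, 0, 0]]]'

```text
t: 3.6
tool_pos: [0.4947, -0.1284, 0.0663]
orientation: [-2.902, -0.393, -0.915]
force: [-0.4, -0.6, -0.6]
opening: 0.0418
gripper_force: 0.0
```

Call:
jog_arm --rows '[[[0, 0, 0], [0, 0, 0]], [[0, 0, 0], [0, 0, 0]], [[0, 0, 0], [0, 0, 0]], [[0, 0, 0], [0, 0, 0]]]' --hand 1 --squeeze 15

```text
t: 4.0
tool_pos: [0.4949, -0.1307, 0.0678]
orientation: [-2.904, -0.389, -0.92]
force: [-1.1, 0.4, 4.8]
opening: 0.03
gripper_force: 14.6
```

```bash
python3 - <<'E'
from h import *
from plant import robot
s=robot.read_state(); R=Ro.from_rotvec(s["orientation"]).as_matrix(); p=s["tool_pos"]; print(p,s["gripper_force"],(R.T@(SL[0]-p)).round(4))
plan([(p+[0,0,.11],R)]+[place(-.055,0,.12,-23),place(-.055,0,.035,-23)])
E
```

```text
[ 0.49489784 -0.13066029  0.06782484] 14.55821465846384 [-0.0013 -0.0059 -0.0122]
t 4.0 pos [ 0.4949 -0.1307  0.0678] F [-1.09  0.38  4.79] open 0.03
3 x [0.316, 0.005, -0.45] [0.0, 0.0, 0.0]
-- [ 0.495 -0.131  0.178]
4 x [0.056, -0.944, 0.205] [0.091, -0.18, -0.278]
4 x [0.509, -0.784, 0.25] [0.091, -0.18, -0.278]
-- [0.46 0.25 0.12]
2 x [0.0, -0.0, 0.425] [0.0, 0.0, -0.0]
-- [0.46  0.25  0.035]
```

Call:
jog_arm --rows '[[[0.05, 0, -0.07], [0, 0, 0]], [[0.2, 0, -0.25], [0, 0, 0]], [[0.316, 0, -0.45], [0, 0, 0]], [[0.316, 0, -0.45], [0, 0, 0]]]' --squeeze 20

```text
t: 4.4
tool_pos: [0.4971, -0.1319, 0.1852]
orientation: [-2.908, -0.393, -0.933]
force: [0.3, 0.2, -0.3]
opening: 0.0303
gripper_force: 19.5
```

Call:
jog_arm --rows '[[[0.056, -0.944, 0.205], [0.091, -0.18, -0.278]], [[0.056, -0.944, 0.205], [0.091, -0.18, -0.278]], [[0.056, -0.944, 0.205], [0.091, -0.18, -0.278]], [[0.056, -0.944, 0.205], [0.091, -0.18, -0.278]], [[0.056, -0.944, 0.205], [0.091, -0.18, -0.278]]]'

```text
t: 4.9
tool_pos: [0.4757, 0.0675, 0.1474]
orientation: [-2.856, -1.108, -0.477]
force: [-0.0, 0.7, -0.6]
opening: 0.0306
gripper_force: 19.5
```

Call:
jog_arm --rows '[[[0.509, -0.784, 0.25], [0.091, -0.18, -0.278]], [[0.509, -0.784, 0.25], [0.091, -0.18, -0.278]], [[0.509, -0.784, 0.25], [0.091, -0.18, -0.278]], [[0.509, -0.784, 0.25], [0.091, -0.18, -0.278]], [[0.509, -0.784, 0.25], [0.091, -0.18, -0.278]]]'

```text
t: 5.4
tool_pos: [0.4574, 0.2558, 0.1161]
orientation: [-2.61, -1.74, 0.011]
force: [-0.3, -0.7, -0.8]
opening: 0.0306
gripper_force: 19.5
```

```bash
python3 - <<'E'
from h import *
c=grab("wrist","w_hold0"); grab("side","s_hold0")
plan([place(-.055,0,.035,-23)])
f=np.hstack([c["frame"],ld("s_hold0")["frame"][:,:]])
cv2.imwrite("pics/hold0.png",cv2.resize(f[:,:,::-1],(800,300),interpolation=cv2.INTER_AREA))
E
```

```text
t 5.5 pos [0.4587 0.2519 0.1179] F [ 1.12 -1.26 -0.51] open 0.0304
2 x [-0.003, 0.011, 0.414] [-0.003, 0.001, 0.001]
-- [0.46  0.25  0.035]
```

View pics/hold0.png

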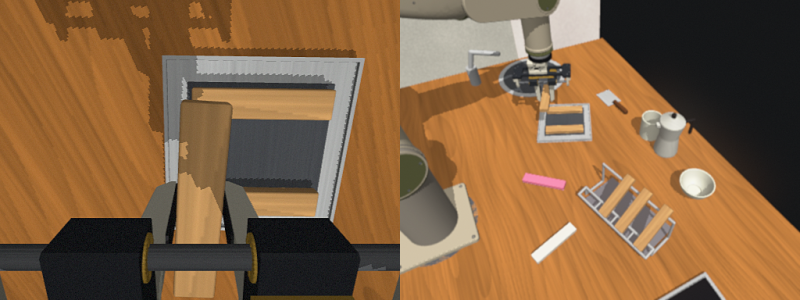

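The slat is held level over the tray between the fingers, its far end at about row 130 (full-size pixels) and its near end at about row 380. I check its offset along the fingers and go lower.

```bash
python3 - <<'E'
from h import *
from plant import robot
c=ld("w_hold0"); s=robot.read_state(); R=Ro.from_rotvec(s["orientation"]).as_matrix(); p=s["tool_pos"]
for z in (-.0235,-.0085):
  for x in (.065,.07,.075,-.065,-.07,-.075): print(z,x,[proj(c,p+R@np.array([x,y,z])).round(0).tolist() for y in(-.015,.015)])
h=cv2.cvtColor(c["frame"],cv2.COLOR_RGB2HSV)
print(h[115:140,250].tolist()); print(h[365:384,250].tolist())
E
```

```text
-0.0235 0.065 [[230.0, 143.0], [300.0, 144.0]]
-0.0235 0.07 [[230.0, 132.0], [301.0, 132.0]]
-0.0235 0.075 [[230.0, 120.0], [301.0, 120.0]]
-0.0235 -0.065 [[234.0, 380.0], [289.0, 380.0]]
-0.0235 -0.07 [[234.0, 387.0], [289.0, 387.0]]
-0.0235 -0.075 [[234.0, 394.0], [288.0, 394.0]]
-0.0085 0.065 [[233.0, 138.0], [296.0, 139.0]]
-0.0085 0.07 [[232.0, 128.0], [297.0, 128.0]]
-0.0085 0.075 [[232.0, 117.0], [297.0, 117.0]]
-0.0085 -0.065 [[236.0, 358.0], [287.0, 359.0]]
-0.0085 -0.07 [[236.0, 365.0], [286.0, 366.0]]
-0.0085 -0.075 [[236.0, 372.0], [286.0, 372.0]]
[[15, 134, 137], [17, 130, 135], [17, 133, 136], [16, 140, 129], [16, 128, 135], [14, 140, 133], [16, 138, 135], [17, 125, 133], [17, 138, 129], [16, 134, 131], [16, 127, 135], [16, 135, 138], [17, 136, 133], [16, 147, 87], [16, 135, 91], [18, 144, 85], [16, 134, 103], [17, 128, 131], [16, 143, 123], [17, 128, 131], [17, 131, 130], [17, 139, 127], [16, 137, 130], [16, 131, 132], [17, 131, 128]]
[[17, 132, 178], [16, 132, 178], [17, 133, 177], [16, 133, 178], [18, 129, 178], [17, 138, 178], [16, 132, 180], [16, 138, 176], [17, 131, 179], [16, 134, 179], [16, 136, 180], [17, 136, 180], [16, 134, 183], [16, 128, 180], [17, 138, 181], [16, 136, 163], [15, 195, 169], [15, 185, 170], [15, 175, 176]]
```

Call:
jog_arm --rows '[[[0, 0.01, 0.15], [0, 0, 0]], [[0, 0.01, 0.3], [0, 0, 0]], [[0, 0.01, 0.36], [0, 0, 0]], [[0, 0.01, 0.36], [0, 0, 0]]]'

```text
t: 5.9
tool_pos: [0.4597, 0.249, 0.0458]
orientation: [-2.62, -1.729, 0.006]
force: [0.5, -0.0, 0.3]
opening: 0.0301
gripper_force: 19.5
```

Call:
jog_arm --rows '[[[0, 0, 0.03], [0, 0, 0]], [[0, 0, 0.06], [0, 0, 0]], [[0, 0, 0.06], [0, 0, 0]]]'

```text
t: 6.2
tool_pos: [0.461, 0.2512, 0.0355]
orientation: [-2.618, -1.733, 0.001]
force: [0.3, 0.1, 0.2]
opening: 0.0305
gripper_force: 19.5
```

Call:
jog_arm --rows '[[[0, 0, 0.01], [0, 0, 0]], [[0, 0, 0.01], [0, 0, 0]]]'

```text
t: 6.4
tool_pos: [0.4609, 0.2515, 0.0335]
orientation: [-2.618, -1.733, 0.001]
force: [-0.7, 0.2, -0.7]
opening: 0.0299
gripper_force: 19.5
```

Call:
jog_arm --rows '[[[0, 0, 0.01], [0, 0, 0]], [[0, 0, 0.01], [0, 0, 0]]]'

```text
t: 6.6
tool_pos: [0.4607, 0.2514, 0.0312]
orientation: [-2.618, -1.733, 0.002]
force: [0.1, 1.0, -0.0]
opening: 0.0304
gripper_force: 19.5
```

Call:
jog_arm --rows '[[[0, 0, 0.01], [0, 0, 0]], [[0, 0, 0.01], [0, 0, 0]]]'

```text
t: 6.8
tool_pos: [0.4606, 0.2513, 0.029]
orientation: [-2.618, -1.733, 0.002]
force: [0.1, 0.2, -0.5]
opening: 0.0301
gripper_force: 19.5
```

Call:
jog_arm --rows '[[[0, 0, 0.008], [0, 0, 0]], [[0, 0, 0.008], [0, 0, 0]]]'

```text
t: 7.0
tool_pos: [0.4606, 0.2512, 0.0274]
orientation: [-2.618, -1.733, 0.002]
force: [-0.2, -0.5, -1.0]
opening: 0.0302
gripper_force: 19.5
```

Call:
jog_arm --rows '[[[0, 0, 0.008], [0, 0, 0]], [[0, 0, 0.008], [0, 0, 0]]]'

```text
t: 7.2
tool_pos: [0.4606, 0.2513, 0.0258]
orientation: [-2.618, -1.733, 0.002]
force: [0.8, 0.4, -0.1]
opening: 0.0302
gripper_force: 19.5
```

Call:
jog_arm --rows '[[[0, 0, 0.006], [0, 0, 0]], [[0, 0, 0.006], [0, 0, 0]]]'

```text
t: 7.4
tool_pos: [0.4606, 0.2513, 0.0247]
orientation: [-2.618, -1.733, 0.002]
force: [-0.9, -0.3, -0.4]
opening: 0.0304
gripper_force: 19.5
```

Call:
jog_arm --rows '[[[0, 0, 0.006], [0, 0, 0]], [[0, 0, 0.006], [0, 0, 0]]]'

```text
t: 7.6
tool_pos: [0.4607, 0.2513, 0.0235]
orientation: [-2.618, -1.733, 0.002]
force: [-0.7, -0.0, -1.4]
opening: 0.03
gripper_force: 19.5
```

Call:
jog_arm --rows '[[[0, 0, 0.006], [0, 0, 0]], [[0, 0, 0.006], [0, 0, 0]]]'

```text
t: 7.8
tool_pos: [0.4608, 0.2514, 0.0225]
orientation: [-2.618, -1.733, 0.001]
force: [0.2, -0.6, -0.6]
opening: 0.0302
gripper_force: 19.5
```

Call:
jog_arm --rows '[[[0, 0, 0.006], [0, 0, 0]], [[0, 0, 0.006], [0, 0, 0]]]'

```text
t: 8.0
tool_pos: [0.4611, 0.2514, 0.022]
orientation: [-2.618, -1.733, 0.001]
force: [-2.8, -0.5, 6.9]
opening: 0.0303
gripper_force: 19.7
```

Call:
jog_arm --rows '[[[0, 0, 0.006], [0, 0, 0]], [[0, 0, 0.006], [0, 0, 0]]]'

```text
t: 8.2
tool_pos: [0.4613, 0.2516, 0.0217]
orientation: [-2.618, -1.733, 0.001]
force: [-6.0, -3.1, 14.5]
opening: 0.03
gripper_force: 19.8
```

```bash
python3 - <<'E'
from h import *
from plant import robot
c=grab("side","s_feel"); grab("scene","c_feel")
print(robot.read_state()["force"].round(2),robot.read_state()["tool_pos"])
a=cv2.resize(c["frame"][110:190,160:270],None,fx=4,fy=4,interpolation=cv2.INTER_CUBIC)
b=cv2.resize(ld("c_feel")["frame"][210:350,250:400],None,fx=2.3,fy=2.3,interpolation=cv2.INTER_CUBIC)
h=max(a.shape[0],b.shape[0]); P=lambda x:np.pad(x,((0,h-x.shape[0]),(0,0),(0,0)))
cv2.imwrite("pics/feel.png",np.hstack([P(a),P(b)])[:,:,::-1])
E
```

```text
[-5.88 -4.56 14.56] [0.46128248 0.25156866 0.02171019]
```

View pics/feel.png

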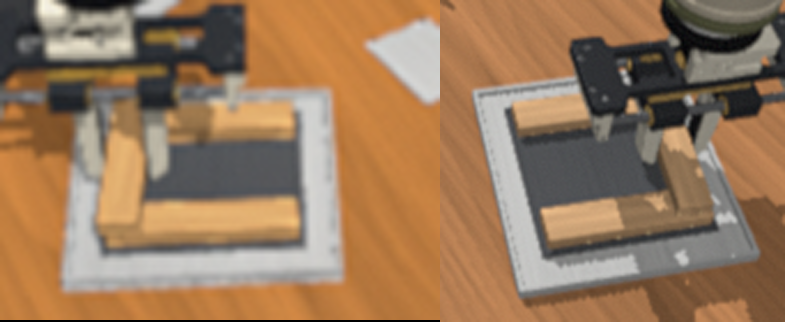

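Contact came at a TCP height of about 22 mm with 7–14 N. The picture shows the slat lying across both fixed slats at the tray's left edge, its outer edge near their ends. I ease off 1.5 mm, release and rise.

Call:
jog_arm --rows '[[[0, 0, -0.008], [0, 0, 0]], [[0, 0, -0.008], [0, 0, 0]]]'

```text
t: 8.5
tool_pos: [0.4609, 0.2514, 0.0219]
orientation: [-2.618, -1.733, 0.001]
force: [-0.2, 0.2, -0.6]
opening: 0.0301
gripper_force: 19.6
```

Call:
jog_arm --rows '[[[0, 0, 0], [0, 0, 0]], [[0, 0, 0], [0, 0, 0]]]' --hand 0.1

```text
t: 8.7
tool_pos: [0.4606, 0.2513, 0.0214]
orientation: [-2.618, -1.733, 0.002]
force: [0.7, 0.0, 1.1]
opening: 0.0399
gripper_force: 0.0
```

Call:
jog_arm --rows '[[[0, 0, -0.1], [0, 0, 0]], [[0, 0, -0.35], [0, 0, 0]], [[0, 0, -0.6], [0, 0, 0]], [[0, 0, -0.8], [0, 0, 0]], [[0, 0, -0.8], [0, 0, 0]]]'

```text
t: 9.2
tool_pos: [0.4648, 0.2528, 0.1891]
orientation: [-2.619, -1.734, -0.016]
force: [1.0, 0.2, 0.6]
opening: 0.0417
gripper_force: 0.0
```

```bash
python3 - <<'E'
from h import *
c=grab("wrist","w_after0"); h=cv2.cvtColor(c["frame"],cv2.COLOR_RGB2HSV)
m=cv2.inRange(h,(10,95,110),(20,152,255)); m[230:]=0; m=cv2.morphologyEx(m,cv2.MORPH_OPEN,np.ones((3,3)))
for k in cv2.findContours(m,cv2.RETR_EXTERNAL,cv2.CHAIN_APPROX_NONE)[0]:
    if cv2.contourArea(k)>300: print(cv2.contourArea(k),cv2.approxPolyDP(cv2.convexHull(k),3,True)[:,0].tolist())
p=pick(1,16); plan([p[0],p[1]])
b=np.hstack([c["frame"][:260],np.dstack([m]*3)[:260]]); cv2.imwrite("pics/after0.png",cv2.resize(b[:,:,::-1],(800,203)))
E
```

```text
7910.5 [[378, 111], [366, 229], [236, 229], [240, 114], [251, 110]]
t 9.25 pos [0.4634 0.2521 0.1855] F [ 0.21 -0.93 -0.4 ] open 0.0419
4 x [-0.702, 0.295, 0.077] [-0.058, 0.12, 0.183]
4 x [-0.596, 0.481, -0.011] [-0.058, 0.12, 0.183]
4 x [-0.428, 0.632, -0.057] [-0.058, 0.12, 0.183]
-- [ 0.462 -0.205  0.138]
2 x [-0.0, 0.0, 0.45] [-0.0, -0.0, -0.0]
-- [ 0.512 -0.19   0.064]
```

View pics/after0.png

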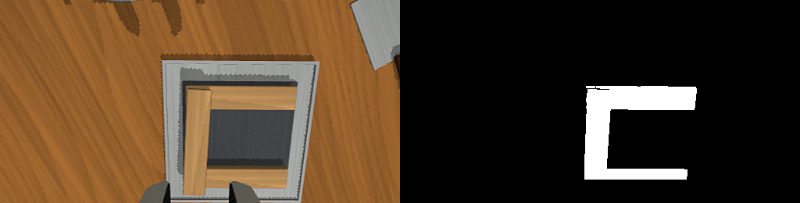

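The wrist view shows the first slat along the tray's left side, its end (row 111) level with the fixed slat's outer edge (row 110). I check flushness with numbers, then take the next slat.

```bash
sed -i 's/^SL=np.array(\(.*\)$/SL=np.array(\1-np.array([0,.003,0])/' h.py; python3 - <<'E'
from h import *
c=ld("w_after0")
A=onz(c,(240,114),.042);A2=onz(c,(236,229),.042);B=onz(c,(378.5,111),.027);B2=onz(c,(366.5,229),.027)
a=np.radians(-23);f=lambda P:((P[:2]-C)@np.array([[np.cos(a),-np.sin(a)],[np.sin(a),np.cos(a)]])).round(4)
print([f(x) for x in (A,A2,B,B2)]); d=A-A2; print("laid az",np.degrees(np.arctan2(d[1],d[0]))); d=B-B2; print(np.degrees(np.arctan2(d[1],d[0])))
p=pick(1,16); plan([(p[0][0]+[0,0,.03],p[0][1])])
E
```

```text
[array([-0.0664,  0.0671]), array([-0.072 , -0.0487]), array([0.068, 0.069]), array([ 0.0687, -0.0555])]
laid az 64.19207101436297
67.30116670133998
t 9.25 pos [0.4634 0.2521 0.1855] F [ 0.21 -0.93 -0.4 ] open 0.0419
4 x [-0.706, 0.297, 0.027] [-0.058, 0.12, 0.183]
4 x [-0.589, 0.487, -0.06] [-0.058, 0.12, 0.183]
4 x [-0.41, 0.64, -0.104] [-0.058, 0.12, 0.183]
-- [ 0.462 -0.208  0.168]
```

Call:
jog_arm --rows '[[[-0.706, 0.297, 0.027], [-0.058, 0.12, 0.183]], [[-0.706, 0.297, 0.027], [-0.058, 0.12, 0.183]], [[-0.706, 0.297, 0.027], [-0.058, 0.12, 0.183]], [[-0.706, 0.297, 0.027], [-0.058, 0.12, 0.183]]]'

```text
t: 9.65
tool_pos: [0.4589, 0.0922, 0.173]
orientation: [-2.807, -1.308, -0.315]
force: [-0.2, 0.1, -0.8]
opening: 0.0415
gripper_force: 0.0
```

Call:
jog_arm --rows '[[[-0.589, 0.487, -0.06], [-0.058, 0.12, 0.183]], [[-0.589, 0.487, -0.06], [-0.058, 0.12, 0.183]], [[-0.589, 0.487, -0.06], [-0.058, 0.12, 0.183]], [[-0.589, 0.487, -0.06], [-0.058, 0.12, 0.183]]]'

```text
t: 10.05
tool_pos: [0.4585, -0.0606, 0.1683]
orientation: [-2.898, -0.857, -0.623]
force: [0.3, 0.8, -0.0]
opening: 0.0417
gripper_force: 0.0
```

Call:
jog_arm --rows '[[[-0.41, 0.64, -0.104], [-0.058, 0.12, 0.183]], [[-0.41, 0.64, -0.104], [-0.058, 0.12, 0.183]], [[-0.41, 0.64, -0.104], [-0.058, 0.12, 0.183]], [[-0.41, 0.64, -0.104], [-0.058, 0.12, 0.183]], [[-0.41, 0.64, -0.104], [-0.058, 0.12, 0.183]]]'

```text
t: 10.55
tool_pos: [0.4592, -0.2087, 0.1634]
orientation: [-2.893, -0.402, -0.902]
force: [-0.0, 0.3, -0.3]
opening: 0.0417
gripper_force: 0.0
```

```bash
cat >> h.py <<'E'
def seen(i,name,yaw=16):
    """measure slat i's upper face in the wrist picture by mask: column edges per row -> points on the known sloping plane"""
    c=grab("wrist",name); h=cv2.cvtColor(c["frame"],cv2.COLOR_RGB2HSV)
    m=cv2.inRange(h,(10,90,110),(21,157,255)); m=cv2.morphologyEx(m,cv2.MORPH_OPEN,np.ones((3,3)))
    n,lab=cv2.connectedComponents(m); R=Rpick(yaw); nn=-R[:,2]; top=SL[i]+.0075*nn
    u=proj(c,top).round().astype(int); l=lab[u[1],u[0]]
    v,w=np.where(lab==l); print("centre px",u,"label",l,"box",w.min(),w.max(),v.min(),v.max(),"n",len(v))
    def onp(uv): 
        o,d=ray(c,uv); return R.T@(o+d*((top-o)@nn)/(d@nn)-SL[i])
    E=[]
    for r in range(v.min()+15,min(v.max()-4,226),4):
        k=w[v==r]; E.append((onp((k.min()-.5,r)),onp((k.max()+.5,r))))
    E=np.array(E); mid=E.mean(1); f=np.polyfit(mid[:,0],mid[:,1],1)
    wd=np.abs(E[:,1,1]-E[:,0,1])
    print("width",wd.mean().round(4),wd.std().round(4),"lateral",(f[1]*1e3).round(1),"mm; turn about tool z",np.degrees(np.arctan(f[0])).round(2),"ends x",[onp((w[v==r].mean(),r))[0].round(4) for r in (v.min(),v.max())])
    print("fingers/tool axis column at that depth", )
E
python3 - <<'E'
from h import *
seen(1,"w_pre1"); plan([pick(1,16)[1]])
E
```

```text
centre px [256 209] label 1 box 234 271 125 283 n 5574
width 0.0292 0.0002 lateral -2.9 mm; turn about tool z -0.37 ends x [np.float64(0.0685), np.float64(-0.071)]
fingers/tool axis column at that depth
t 10.6 pos [ 0.4596 -0.2074  0.1637] F [0.21 0.35 0.89] open 0.0418
3 x [-0.062, 0.006, 0.564] [-0.001, 0.004, -0.001]
-- [ 0.512 -0.193  0.064]
```

Call:
jog_arm --rows '[[[-0.065, -0.005, 0.2], [0, 0.004, 0]], [[-0.065, -0.005, 0.38], [0, 0.004, 0]], [[-0.065, -0.005, 0.5], [0, 0.004, 0]], [[-0.065, -0.005, 0.56], [0, 0.004, 0]], [[-0.065, -0.005, 0.56], [0, 0.004, 0]]]'

```text
t: 11.1
tool_pos: [0.5107, -0.1887, 0.0635]
orientation: [-2.887, -0.411, -0.909]
force: [-0.6, 0.1, 0.6]
opening: 0.0419
gripper_force: 0.0
```

Call:
jog_arm --rows '[[[0, 0, 0], [0, 0, 0]], [[0, 0, 0], [0, 0, 0]], [[0, 0, 0], [0, 0, 0]]]' --hand 1 --squeeze 20

```text
t: 11.4
tool_pos: [0.5111, -0.1933, 0.0668]
orientation: [-2.891, -0.406, -0.917]
force: [2.0, 1.8, 0.6]
opening: 0.03
gripper_force: 20.0
```

```bash
python3 - <<'E'
from h import *
from plant import robot
s=robot.read_state(); R=Ro.from_rotvec(s["orientation"]).as_matrix(); p=s["tool_pos"]; print(p,s["gripper_force"],(R.T@(SL[1]-p)).round(4))
plan([(p+[0,0,.12],R)]+[place(.055,0,.12,-23),place(.055,0,.026,-23)])
E
```

```text
[ 0.5110941  -0.19328047  0.06676693] 19.96063470840454 [-0.0011  0.0004 -0.0133]
t 11.4 pos [ 0.5111 -0.1933  0.0668] F [1.95 1.81 0.62] open 0.03
3 x [0.346, 0.002, -0.491] [0.0, 0.0, 0.0]
-- [ 0.511 -0.193  0.187]
3 x [0.153, -0.62, 0.242] [0.058, -0.121, -0.183]
3 x [0.365, -0.522, 0.245] [0.058, -0.121, -0.183]
3 x [0.537, -0.37, 0.2] [0.058, -0.121, -0.183]
-- [0.561 0.208 0.12 ]
2 x [0.0, 0.0, 0.47] [-0.0, 0.0, 0.0]
-- [0.561 0.208 0.026]
```

Call:
jog_arm --rows '[[[0.05, 0, -0.07], [0, 0, 0]], [[0.2, 0, -0.28], [0, 0, 0]], [[0.346, 0, -0.491], [0, 0, 0]], [[0.346, 0, -0.491], [0, 0, 0]]]'

```text
t: 11.8
tool_pos: [0.5136, -0.1963, 0.1951]
orientation: [-2.897, -0.409, -0.93]
force: [0.2, -0.3, -0.1]
opening: 0.0299
gripper_force: 20.0
```

Call:
jog_arm --rows '[[[0.153, -0.62, 0.242], [0.058, -0.121, -0.183]], [[0.153, -0.62, 0.242], [0.058, -0.121, -0.183]], [[0.153, -0.62, 0.242], [0.058, -0.121, -0.183]], [[0.153, -0.62, 0.242], [0.058, -0.121, -0.183]]]'

```text
t: 12.2
tool_pos: [0.5278, -0.0551, 0.1635]
orientation: [-2.887, -0.881, -0.63]
force: [-0.5, 0.2, -0.5]
opening: 0.0298
gripper_force: 20.0
```

Call:
jog_arm --rows '[[[0.365, -0.522, 0.245], [0.058, -0.121, -0.183]], [[0.365, -0.522, 0.245], [0.058, -0.121, -0.183]], [[0.365, -0.522, 0.245], [0.058, -0.121, -0.183]], [[0.365, -0.522, 0.245], [0.058, -0.121, -0.183]]]'

```text
t: 12.6
tool_pos: [0.5444, 0.0779, 0.1407]
orientation: [-2.796, -1.326, -0.322]
force: [1.2, -0.0, -0.7]
opening: 0.0299
gripper_force: 20.0
```

Call:
jog_arm --rows '[[[0.537, -0.37, 0.2], [0.058, -0.121, -0.183]], [[0.537, -0.37, 0.2], [0.058, -0.121, -0.183]], [[0.537, -0.37, 0.2], [0.058, -0.121, -0.183]], [[0.537, -0.37, 0.2], [0.058, -0.121, -0.183]], [[0.537, -0.37, 0.2], [0.058, -0.121, -0.183]]]'

```text
t: 13.1
tool_pos: [0.5611, 0.2072, 0.1182]
orientation: [-2.62, -1.734, 0.001]
force: [0.1, -0.6, -0.7]
opening: 0.0298
gripper_force: 20.0
```

```bash
cat >> h.py <<'E'
def held(name,top=-.020):
    """turn and offset of the held slat in the tool frame, from the wrist picture (rows above the fingers)"""
    from plant import robot
    c=grab("wrist",name); s=robot.read_state(); T=Ro.from_rotvec(s["orientation"]).as_matrix(); p=s["tool_pos"]
    h=cv2.cvtColor(c["frame"],cv2.COLOR_RGB2HSV); m=cv2.inRange(h,(10,90,70),(21,157,255)); m=cv2.morphologyEx(m,cv2.MORPH_OPEN,np.ones((3,3)))
    n,lab=cv2.connectedComponents(m); l=lab[205,262]; v,w=np.where(lab==l)
    def onp(uv):
        o,d=ray(c,uv); o=T.T@(o-p); d=T.T@d; return o+d*(top-o[2])/d[2]
    pts=[]
    for r in range(150,225,5):
        k=w[(v==r)]; 
        if len(k): a,b=onp((k.min()-.5,r)),onp((k.max()+.5,r)); pts.append([(a[0]+b[0])/2,(a[1]+b[1])/2,abs(b[1]-a[1])])
    pts=np.array(pts); g=abs(pts[:,2]-np.median(pts[:,2]))<.002; q=pts[g]
    f=np.polyfit(q[:,0],q[:,1],1); print("width",np.median(pts[:,2]).round(4),g.sum(),len(g),"turn deg",np.degrees(np.arctan(f[0])).round(2),"lat",f[1].round(4),"rows",v.min(),v.max(),"far x",onp((262,v.min()))[0].round(4),"near x",onp((262,v.max()))[0].round(4))
E
python3 - <<'E'
from h import *
held("w_hold1"); plan([place(.055,0,.026,-23)])
E
```

```text
width 0.0888 15 15 turn deg 1.47 lat -0.0326 rows 106 311 far x 0.0779 near x -0.0261
t 13.15 pos [0.5612 0.2064 0.1187] F [ 0.52 -0.14 -0.63] open 0.0299
2 x [0.005, -0.002, 0.463] [0.0, 0.0, -0.001]
-- [0.561 0.208 0.026]
```

Call:
jog_arm --rows '[[[0.005, 0, 0.2], [0, 0, 0]], [[0.005, 0, 0.35], [0, 0, 0]], [[0.005, 0, 0.42], [0, 0, 0]], [[0.005, 0, 0.445], [0, 0, 0]], [[0.005, 0, 0.445], [0, 0, 0]]]'

```text
t: 13.65
tool_pos: [0.5619, 0.2078, 0.0305]
orientation: [2.621, 1.732, 0.001]
force: [0.4, -0.1, -0.3]
opening: 0.03
gripper_force: 20.0
```

Call:
jog_arm --rows '[[[0, 0, 0.013], [0, 0, 0]], [[0, 0, 0.013], [0, 0, 0]]]'

```text
t: 13.85
tool_pos: [0.5627, 0.2089, 0.0288]
orientation: [2.619, 1.733, 0.004]
force: [-0.2, -0.7, 0.2]
opening: 0.0294
gripper_force: 20.0
```

Call:
jog_arm --rows '[[[0, 0, 0.008], [0, 0, 0]], [[0, 0, 0.008], [0, 0, 0]]]'

```text
t: 14.05
tool_pos: [0.5618, 0.209, 0.0261]
orientation: [2.619, 1.734, 0.002]
force: [0.6, 0.5, -0.2]
opening: 0.0296
gripper_force: 20.0
```

Call:
jog_arm --rows '[[[0, 0, 0.007], [0, 0, 0]], [[0, 0, 0.007], [0, 0, 0]]]'

```text
t: 14.25
tool_pos: [0.5614, 0.2088, 0.0241]
orientation: [2.619, 1.734, 0.0]
force: [0.9, 0.1, -0.1]
opening: 0.0295
gripper_force: 20.0
```

Call:
jog_arm --rows '[[[0, 0, 0.005], [0, 0, 0]], [[0, 0, 0.005], [0, 0, 0]]]'

```text
t: 14.45
tool_pos: [0.5614, 0.2088, 0.0231]
orientation: [2.62, 1.734, 0.0]
force: [0.3, -0.3, -0.9]
opening: 0.0297
gripper_force: 20.0
```

Call:
jog_arm --rows '[[[0, 0, 0.005], [0, 0, 0]], [[0, 0, 0.005], [0, 0, 0]]]'

```text
t: 14.65
tool_pos: [0.5614, 0.2087, 0.0221]
orientation: [2.62, 1.734, 0.0]
force: [-0.0, 0.6, 0.3]
opening: 0.0301
gripper_force: 20.0
```

Call:
jog_arm --rows '[[[0, 0, 0.005], [0, 0, 0]], [[0, 0, 0.005], [0, 0, 0]]]'

```text
t: 14.85
tool_pos: [0.5617, 0.2089, 0.022]
orientation: [2.619, 1.734, 0.001]
force: [-2.6, -0.9, 5.2]
opening: 0.0298
gripper_force: 20.0
```

Call:
jog_arm --rows '[[[0, 0, -0.004], [0, 0, 0]], [[0, 0, -0.004], [0, 0, 0]]]'

```text
t: 15.05
tool_pos: [0.5617, 0.2088, 0.0222]
orientation: [2.619, 1.734, 0.001]
force: [0.2, 1.0, 0.6]
opening: 0.0299
gripper_force: 20.0
```

Call:
jog_arm --rows '[[[0, 0, 0], [0, 0, 0]], [[0, 0, 0], [0, 0, 0]]]' --hand 0.1

```text
t: 15.25
tool_pos: [0.5615, 0.2088, 0.022]
orientation: [2.62, 1.734, 0.0]
force: [-0.6, -0.0, -0.0]
opening: 0.0401
gripper_force: 0.0
```

Call:
jog_arm --rows '[[[0, 0, -0.1], [0, 0, 0]], [[0, 0, -0.35], [0, 0, 0]], [[0, 0, -0.6], [0, 0, 0]], [[0, 0, -0.85], [0, 0, 0]], [[0, 0, -0.85], [0, 0, 0]]]'

```text
t: 15.75
tool_pos: [0.566, 0.2101, 0.2019]
orientation: [2.616, 1.731, 0.022]
force: [0.5, -0.1, 0.4]
opening: 0.0419
gripper_force: 0.0
```

```bash
python3 - <<'E'
from h import *
for n in ["wrist"]:
  c=grab(n,"w_after1"); h=cv2.cvtColor(c["frame"],cv2.COLOR_RGB2HSV)
  m=cv2.inRange(h,(10,95,110),(20,152,255)); m[228:]=0; m=cv2.morphologyEx(m,cv2.MORPH_OPEN,np.ones((3,3)))
  a=np.radians(-23);Q=np.array([[np.cos(a),-np.sin(a)],[np.sin(a),np.cos(a)]])
  for k in cv2.findContours(m,cv2.RETR_EXTERNAL,cv2.CHAIN_APPROX_NONE)[0]:
    if cv2.contourArea(k)>300:
        P=cv2.approxPolyDP(cv2.convexHull(k),3,True)[:,0]; print(P.tolist(),[((onz(c,x,.042)[:2]-C)@Q).round(3).tolist() for x in P])
  for r in range(120,220,16):
    w=np.where(m[r])[0]; br=np.where(np.diff(w)>3)[0]; xs=[w[0]-.5]+[x for b in br for x in (w[b]+.5,w[b+1]-.5)]+[w[-1]+.5]
    print(r,[((onz(c,(x,r),.042)[:2]-C)@Q).round(4).tolist() for x in xs])
p=pick(2,17); plan([(p[0][0]+[0,0,.03],p[0][1])])
E
```

```text
[[127, 114], [155, 116], [159, 227], [133, 227]] [[-0.065, 0.067], [-0.038, 0.065], [-0.044, -0.051], [-0.072, -0.051]]
[[265, 113], [264, 227], [162, 227], [132, 110]] [[0.068, 0.068], [0.068, -0.052], [-0.041, -0.051], [-0.06, 0.071]]
120 [[-0.0662, 0.0612], [-0.0381, 0.0611], [-0.0352, 0.0611], [0.0687, 0.061]]
136 [[-0.067, 0.0457], [-0.0385, 0.0457], [-0.0356, 0.0457], [0.0688, 0.0455]]
152 [[-0.0688, 0.0299], [-0.0399, 0.0298], [0.0389, 0.0297], [0.068, 0.0296]]
168 [[-0.0696, 0.0136], [-0.0403, 0.0135], [0.0387, 0.0133], [0.0681, 0.0132]]
184 [[-0.0705, -0.0032], [-0.0418, -0.0033], [0.0384, -0.0036], [0.0683, -0.0037]]
200 [[-0.0713, -0.0205], [-0.0422, -0.0206], [0.0381, -0.0209], [0.0674, -0.0211]]
216 [[-0.0723, -0.0384], [-0.0438, -0.0385], [-0.0406, -0.0385], [0.0346, -0.0388], [0.0377, -0.0388], [0.0675, -0.039]]
t 15.8 pos [0.5645 0.2097 0.1978] F [ 0.85 -0.18 -0.99] open 0.0419
4 x [-0.79, 0.185, 0.047] [-0.055, 0.119, 0.179]
4 x [-0.705, 0.398, -0.069] [-0.055, 0.119, 0.179]
4 x [-0.545, 0.586, -0.144] [-0.055, 0.119, 0.179]
-- [ 0.481 -0.27   0.168]
```

Both second-layer slats lie at tray x = −55.6 mm (turned 3.4°) and +53.3 mm (0.6°), within tolerance. Now for the third slat.

Call:
jog_arm --rows '[[[-0.79, 0.185, 0.047], [-0.055, 0.119, 0.179]], [[-0.79, 0.185, 0.047], [-0.055, 0.119, 0.179]], [[-0.79, 0.185, 0.047], [-0.055, 0.119, 0.179]], [[-0.79, 0.185, 0.047], [-0.055, 0.119, 0.179]]]'

```text
t: 16.2
tool_pos: [0.5311, 0.0447, 0.1799]
orientation: [-2.799, -1.321, -0.311]
force: [1.5, -0.3, -0.2]
opening: 0.0419
gripper_force: 0.0
```

Call:
jog_arm --rows '[[[-0.705, 0.398, -0.069], [-0.055, 0.119, 0.179]], [[-0.705, 0.398, -0.069], [-0.055, 0.119, 0.179]], [[-0.705, 0.398, -0.069], [-0.055, 0.119, 0.179]], [[-0.705, 0.398, -0.069], [-0.055, 0.119, 0.179]]]'

```text
t: 16.6
tool_pos: [0.504, -0.1149, 0.1715]
orientation: [-2.888, -0.881, -0.614]
force: [-0.3, 0.8, -0.3]
opening: 0.0416
gripper_force: 0.0
```

Call:
jog_arm --rows '[[[-0.545, 0.586, -0.144], [-0.055, 0.119, 0.179]], [[-0.545, 0.586, -0.144], [-0.055, 0.119, 0.179]], [[-0.545, 0.586, -0.144], [-0.055, 0.119, 0.179]], [[-0.545, 0.586, -0.144], [-0.055, 0.119, 0.179]], [[-0.545, 0.586, -0.144], [-0.055, 0.119, 0.179]]]'

```text
t: 17.1
tool_pos: [0.4782, -0.272, 0.1631]
orientation: [-2.887, -0.432, -0.889]
force: [-1.0, 1.0, -0.2]
opening: 0.0415
gripper_force: 0.0
```

```bash
python3 - <<'E'
from h import *
seen(2,"w_pre2",17); plan([pick(2,17)[1]])
E
```

```text
centre px [255 207] label 1 box 235 272 125 283 n 5612
width 0.0293 0.0003 lateral -2.6 mm; turn about tool z 0.92 ends x [np.float64(0.0674), np.float64(-0.0726)]
fingers/tool axis column at that depth
t 17.15 pos [ 0.4787 -0.2705  0.1633] F [-0.33  0.03 -0.06] open 0.0418
3 x [-0.055, 0.004, 0.564] [-0.003, 0.008, 0.0]
-- [ 0.531 -0.255  0.064]
```

Call:
jog_arm --rows '[[[-0.065, -0.005, 0.2], [0, 0.008, 0.01]], [[-0.065, -0.005, 0.38], [0, 0.008, 0.01]], [[-0.065, -0.005, 0.5], [0, 0.008, 0.01]], [[-0.065, -0.005, 0.56], [0, 0.008, 0.01]], [[-0.065, -0.005, 0.56], [0, 0.008, 0.01]]]'

```text
t: 17.65
tool_pos: [0.5288, -0.2513, 0.0629]
orientation: [-2.875, -0.415, -0.904]
force: [-0.5, 0.6, -0.4]
opening: 0.0416
gripper_force: 0.0
```

Call:
jog_arm --rows '[[[0, 0, 0], [0, 0, 0]], [[0, 0, 0], [0, 0, 0]], [[0, 0, 0], [0, 0, 0]]]' --hand 1 --squeeze 20

```text
t: 17.95
tool_pos: [0.5288, -0.2552, 0.0659]
orientation: [-2.88, -0.411, -0.91]
force: [2.1, 1.3, 0.5]
opening: 0.0296
gripper_force: 19.9
```

```bash
python3 - <<'E'
from h import *
from plant import robot
s=robot.read_state(); R=Ro.from_rotvec(s["orientation"]).as_matrix(); p=s["tool_pos"]; print(p,s["q"].round(2),(R.T@(SL[2]-p)).round(4))
plan([(p+[0,0,.13],R)]+[place(0,.055,.15,-113)])
E
```

```text
[ 0.52878816 -0.25515995  0.06585105] [-0.9  -0.03  2.09  0.71  0.97  0.01] [ 0.0006  0.0002 -0.0132]
t 17.95 pos [ 0.5288 -0.2552  0.0659] F [2.05 1.32 0.52] open 0.0296
3 x [0.374, -0.005, -0.532] [0.0, 0.0, 0.0]
-- [ 0.529 -0.255  0.196]
4 x [0.162, -0.853, 0.216] [-0.046, -0.124, 0.141]
4 x [0.003, -0.884, 0.136] [-0.046, -0.124, 0.141]
4 x [-0.17, -0.874, 0.088] [-0.046, -0.124, 0.141]
-- [0.532 0.28  0.15 ]
```

Call:
jog_arm --rows '[[[0.05, 0, -0.07], [0, 0, 0]], [[0.2, 0, -0.28], [0, 0, 0]], [[0.374, 0, -0.532], [0, 0, 0]], [[0.374, 0, -0.532], [0, 0, 0]]]'

```text
t: 18.35
tool_pos: [0.5307, -0.2586, 0.2024]
orientation: [-2.884, -0.414, -0.918]
force: [0.7, -1.2, -0.2]
opening: 0.0298
gripper_force: 19.9
```

Call:
jog_arm --rows '[[[0.162, -0.853, 0.216], [-0.046, -0.124, 0.141]], [[0.162, -0.853, 0.216], [-0.046, -0.124, 0.141]], [[0.162, -0.853, 0.216], [-0.046, -0.124, 0.141]], [[0.162, -0.853, 0.216], [-0.046, -0.124, 0.141]], [[0.162, -0.853, 0.216], [-0.046, -0.124, 0.141]]]'

```text
t: 18.85
tool_pos: [0.5293, -0.0736, 0.1791]
orientation: [-3.01, -0.074, -0.621]
force: [-0.0, -0.0, -0.9]
opening: 0.0299
gripper_force: 19.9
```

Call:
jog_arm --rows '[[[0.003, -0.884, 0.136], [-0.046, -0.124, 0.141]], [[0.003, -0.884, 0.136], [-0.046, -0.124, 0.141]], [[0.003, -0.884, 0.136], [-0.046, -0.124, 0.141]], [[0.003, -0.884, 0.136], [-0.046, -0.124, 0.141]], [[0.003, -0.884, 0.136], [-0.046, -0.124, 0.141]]]'

```text
t: 19.35
tool_pos: [0.53, 0.1056, 0.1637]
orientation: [-3.077, 0.271, -0.315]
force: [-0.0, -0.7, -0.5]
opening: 0.03
gripper_force: 19.9
```

```bash
python3 - <<'E'
from h import *
from plant import robot
s=robot.read_state(); print(s["q"].round(2)); plan([place(0,.055,.15,-113)])
E
```

```text
[ 0.1  -0.21  1.93 -0.    1.21  1.85]
t 19.35 pos [0.53   0.1056 0.1637] F [-0.04 -0.74 -0.47] open 0.03
4 x [-0.157, -0.854, 0.085] [-0.049, -0.122, 0.143]
-- [0.532 0.28  0.15 ]
```

Call:
jog_arm --rows '[[[-0.157, -0.854, 0.085], [-0.049, -0.122, 0.143]], [[-0.157, -0.854, 0.085], [-0.049, -0.122, 0.143]], [[-0.157, -0.854, 0.085], [-0.049, -0.122, 0.143]], [[-0.157, -0.854, 0.085], [-0.049, -0.122, 0.143]], [[-0.157, -0.854, 0.085], [-0.049, -0.122, 0.143]]]'

```text
t: 19.85
tool_pos: [0.5331, 0.277, 0.1493]
orientation: [3.077, -0.628, 0.0]
force: [0.7, -0.7, -0.7]
opening: 0.0301
gripper_force: 19.9
```

```bash
python3 - <<'E'
from h import *
from plant import robot
grab("wrist","w_hold2"); plan([place(0,.055,.046,-113)]); print(robot.read_state()["q"].round(2))
E
```

```text
t 19.9 pos [0.5333 0.2751 0.1497] F [-0.03 -0.45 -1.03] open 0.0297
3 x [-0.015, -0.02, 0.518] [0.001, -0.001, -0.001]
-- [0.532 0.28  0.046]
[ 0.39  0.17  1.57 -0.    1.4   2.37]
```

Call:
jog_arm --rows '[[[-0.012, -0.018, 0.22], [0, 0, 0]], [[-0.012, -0.018, 0.4], [0, 0, 0]], [[-0.012, -0.018, 0.49], [0, 0, 0]], [[-0.012, -0.018, 0.515], [0, 0, 0]], [[-0.012, -0.018, 0.515], [0, 0, 0]]]'

```text
t: 20.4
tool_pos: [0.533, 0.2772, 0.0473]
orientation: [3.074, -0.635, 0.001]
force: [-0.2, 0.1, -0.2]
opening: 0.03
gripper_force: 19.9
```

Call:
jog_arm --rows '[[[0, 0, 0.01], [0, 0, 0]], [[0, 0, 0.01], [0, 0, 0]]]'

```text
t: 20.6
tool_pos: [0.5344, 0.2789, 0.0472]
orientation: [3.077, -0.634, 0.006]
force: [0.1, 0.0, -1.0]
opening: 0.0299
gripper_force: 19.9
```

Call:
jog_arm --rows '[[[0, 0, 0.008], [0, 0, 0]], [[0, 0, 0.008], [0, 0, 0]]]'

```text
t: 20.8
tool_pos: [0.5334, 0.2791, 0.0444]
orientation: [3.076, -0.632, 0.004]
force: [-0.8, 0.1, -0.2]
opening: 0.0299
gripper_force: 19.9
```

```bash
python3 - <<'E'
from h import *
plan([place(0,.055,.037,-113)])
E
```

```text
t 20.8 pos [0.5334 0.2791 0.0444] F [-0.8   0.12 -0.18] open 0.0299
1 x [-0.007, -0.0, 0.037] [0.0, -0.002, -0.003]
-- [0.532 0.28  0.037]
```

Call:
jog_arm --rows '[[[0, 0, 0.01], [0, 0, 0]], [[0, 0, 0.01], [0, 0, 0]]]'

```text
t: 21.0
tool_pos: [0.5328, 0.2789, 0.0416]
orientation: [3.075, -0.632, 0.002]
force: [0.4, -0.1, -1.0]
opening: 0.0297
gripper_force: 19.9
```

Call:
jog_arm --rows '[[[0, 0, 0.008], [0, 0, 0]], [[0, 0, 0.008], [0, 0, 0]]]'

```text
t: 21.2
tool_pos: [0.5328, 0.2788, 0.0399]
orientation: [3.075, -0.632, 0.002]
force: [0.5, -0.5, -0.8]
opening: 0.0298
gripper_force: 19.9
```

Call:
jog_arm --rows '[[[0, 0, 0.006], [0, 0, 0]], [[0, 0, 0.006], [0, 0, 0]]]'

```text
t: 21.4
tool_pos: [0.5329, 0.2788, 0.0388]
orientation: [3.075, -0.632, 0.002]
force: [-1.5, -0.4, -1.3]
opening: 0.0298
gripper_force: 19.9
```

Call:
jog_arm --rows '[[[0, 0, 0.005], [0, 0, 0]], [[0, 0, 0.005], [0, 0, 0]]]'

```text
t: 21.6
tool_pos: [0.5329, 0.2788, 0.0379]
orientation: [3.075, -0.633, 0.002]
force: [-0.2, -1.2, -0.3]
opening: 0.0297
gripper_force: 19.9
```

Call:
jog_arm --rows '[[[0, 0, 0.005], [0, 0, 0]], [[0, 0, 0.005], [0, 0, 0]]]'

```text
t: 21.8
tool_pos: [0.5329, 0.2788, 0.0368]
orientation: [3.075, -0.633, 0.002]
force: [-0.3, 0.3, -0.8]
opening: 0.0298
gripper_force: 19.9
```

Call:
jog_arm --rows '[[[0, 0, 0.004], [0, 0, 0]], [[0, 0, 0.004], [0, 0, 0]]]'

```text
t: 22.0
tool_pos: [0.5332, 0.2789, 0.0365]
orientation: [3.076, -0.633, 0.003]
force: [-0.8, -0.8, 2.5]
opening: 0.0296
gripper_force: 19.9
```

Call:
jog_arm --rows '[[[0, 0, 0.004], [0, 0, 0]], [[0, 0, 0.004], [0, 0, 0]]]'

```text
t: 22.2
tool_pos: [0.5335, 0.2791, 0.0365]
orientation: [3.076, -0.633, 0.004]
force: [-4.5, -0.9, 7.8]
opening: 0.0298
gripper_force: 19.9
```

Call:
jog_arm --rows '[[[0, 0, -0.005], [0, 0, 0]], [[0, 0, -0.005], [0, 0, 0]]]'

```text
t: 22.4
tool_pos: [0.5332, 0.2789, 0.0365]
orientation: [3.076, -0.633, 0.003]
force: [-0.6, 0.4, 3.0]
opening: 0.03
gripper_force: 19.9
```

Call:
jog_arm --rows '[[[0, 0, 0], [0, 0, 0]], [[0, 0, 0], [0, 0, 0]]]' --hand 0.1

```text
t: 22.6
tool_pos: [0.5329, 0.2788, 0.0362]
orientation: [3.075, -0.633, 0.002]
force: [0.3, -1.1, -0.0]
opening: 0.04
gripper_force: 0.0
```

Call:
jog_arm --rows '[[[0, 0, -0.1], [0, 0, 0]], [[0, 0, -0.35], [0, 0, 0]], [[0, 0, -0.6], [0, 0, 0]], [[0, 0, -0.8], [0, 0, 0]], [[0, 0, -0.8], [0, 0, 0]]]'

```text
t: 23.1
tool_pos: [0.5366, 0.2808, 0.2047]
orientation: [-3.072, 0.632, -0.019]
force: [0.2, 0.5, 0.2]
opening: 0.0417
gripper_force: 0.0
```

```bash
cat >> h.py <<'E'
def contours(c,zs,rmax=228):
  h=cv2.cvtColor(c["frame"],cv2.COLOR_RGB2HSV)
  m=cv2.inRange(h,(10,95,110),(20,152,255)); m[rmax:]=0; m=cv2.morphologyEx(m,cv2.MORPH_OPEN,np.ones((3,3)))
  a=np.radians(YAW);Q=np.array([[np.cos(a),-np.sin(a)],[np.sin(a),np.cos(a)]])
  for k in cv2.findContours(m,cv2.RETR_EXTERNAL,cv2.CHAIN_APPROX_NONE)[0]:
    if cv2.contourArea(k)>300:
        P=cv2.approxPolyDP(k,3,True)[:,0]; print(P.tolist())
        for z in zs: print("  z",z,[((onz(c,x,z)[:2]-C)@Q).round(3).tolist() for x in P])
E
python3 - <<'E'
from h import *
c=grab("wrist","w_after2"); contours(c,[.057,.042])
p=pick(3,17); plan([(p[0][0]+[0,0,.03],p[0][1])])
E
```

```text
[[245, 109], [245, 227], [377, 226], [377, 219], [274, 214], [275, 141], [372, 140], [350, 143], [345, 213], [369, 214], [377, 142], [385, 138], [388, 112], [378, 108]]
  z 0.057 [[0.07, 0.068], [-0.048, 0.07], [-0.047, -0.066], [-0.04, -0.066], [-0.034, 0.04], [0.04, 0.04], [0.041, -0.053], [0.038, -0.032], [-0.033, -0.032], [-0.034, -0.057], [0.039, -0.058], [0.043, -0.065], [0.067, -0.065], [0.07, -0.055]]
  z 0.042 [[0.069, 0.069], [-0.055, 0.07], [-0.054, -0.072], [-0.046, -0.071], [-0.04, 0.039], [0.038, 0.039], [0.039, -0.058], [0.036, -0.036], [-0.039, -0.037], [-0.04, -0.062], [0.037, -0.063], [0.041, -0.071], [0.066, -0.071], [0.07, -0.061]]
t 23.15 pos [0.5351 0.2802 0.2008] F [-0.38  0.44 -0.08] open 0.0419
4 x [0.265, 0.727, 0.04] [0.034, 0.092, -0.108]
4 x [0.132, 0.763, 0.029] [0.034, 0.092, -0.108]
4 x [-0.001, 0.775, -0.002] [0.034, 0.092, -0.108]
4 x [-0.128, 0.762, -0.053] [0.034, 0.092, -0.108]
-- [ 0.5   -0.338  0.168]
```

The third slat sits with its outer edge at y ≈ +69 mm, inner edge +40 mm and end at x ≈ +70 mm, so it is flush. Last slat next.

Call:
jog_arm --rows '[[[0.265, 0.727, 0.04], [0.034, 0.092, -0.108]], [[0.265, 0.727, 0.04], [0.034, 0.092, -0.108]], [[0.265, 0.727, 0.04], [0.034, 0.092, -0.108]], [[0.265, 0.727, 0.04], [0.034, 0.092, -0.108]]]'

```text
t: 23.55
tool_pos: [0.5222, 0.12, 0.1857]
orientation: [-3.092, 0.371, -0.234]
force: [0.5, 0.6, 1.2]
opening: 0.042
gripper_force: 0.0
```

Call:
jog_arm --rows '[[[0.132, 0.763, 0.029], [0.034, 0.092, -0.108]], [[0.132, 0.763, 0.029], [0.034, 0.092, -0.108]], [[0.132, 0.763, 0.029], [0.034, 0.092, -0.108]], [[0.132, 0.763, 0.029], [0.034, 0.092, -0.108]]]'

```text
t: 23.95
tool_pos: [0.5136, -0.0341, 0.1787]
orientation: [-3.062, 0.105, -0.466]
force: [0.2, 0.5, 0.4]
opening: 0.0422
gripper_force: 0.0
```

Call:
jog_arm --rows '[[[0, 0.775, 0], [0.034, 0.092, -0.108]], [[0, 0.775, 0], [0.034, 0.092, -0.108]], [[0, 0.775, 0], [0.034, 0.092, -0.108]], [[0, 0.775, 0], [0.034, 0.092, -0.108]]]'

```text
t: 24.35
tool_pos: [0.5058, -0.1852, 0.1712]
orientation: [-2.991, -0.169, -0.691]
force: [0.0, 0.0, 0.3]
opening: 0.0417
gripper_force: 0.0
```

Call:
jog_arm --rows '[[[-0.128, 0.762, -0.053], [0.034, 0.092, -0.108]], [[-0.128, 0.762, -0.053], [0.034, 0.092, -0.108]], [[-0.128, 0.762, -0.053], [0.034, 0.092, -0.108]], [[-0.128, 0.762, -0.053], [0.034, 0.092, -0.108]], [[-0.128, 0.762, -0.053], [0.034, 0.092, -0.108]]]'

```text
t: 24.85
tool_pos: [0.497, -0.3423, 0.1624]
orientation: [-2.887, -0.421, -0.897]
force: [0.2, 0.6, -0.8]
opening: 0.0416
gripper_force: 0.0
```

```bash
python3 - <<'E'
from h import *
seen(3,"w_pre3",17); plan([pick(3,17)[1]])
E
```

```text
centre px [252 207] label 1 box 232 269 124 283 n 5616
width 0.0291 0.0004 lateral -1.7 mm; turn about tool z 0.83 ends x [np.float64(0.0675), np.float64(-0.0728)]
fingers/tool axis column at that depth
t 24.9 pos [ 0.4974 -0.3399  0.1627] F [ 0.25 -0.5   0.21] open 0.0419
3 x [-0.054, -0.004, 0.563] [-0.001, 0.005, -0.004]
-- [ 0.55  -0.323  0.064]
```

Call:
jog_arm --rows '[[[-0.065, -0.01, 0.2], [0, 0.005, 0.006]], [[-0.065, -0.01, 0.38], [0, 0.005, 0.006]], [[-0.065, -0.01, 0.5], [0, 0.005, 0.006]], [[-0.065, -0.01, 0.56], [0, 0.005, 0.006]], [[-0.065, -0.01, 0.56], [0, 0.005, 0.006]]]'

```text
t: 25.4
tool_pos: [0.5481, -0.3185, 0.0635]
orientation: [-2.878, -0.416, -0.906]
force: [-0.1, 0.7, 0.2]
opening: 0.0418
gripper_force: 0.0
```

Call:
jog_arm --rows '[[[0, 0, 0], [0, 0, 0]], [[0, 0, 0], [0, 0, 0]], [[0, 0, 0], [0, 0, 0]]]' --hand 1 --squeeze 20

```text
t: 25.7
tool_pos: [0.5483, -0.3225, 0.0671]
orientation: [-2.883, -0.415, -0.913]
force: [2.1, 1.0, 1.0]
opening: 0.0296
gripper_force: 20.0
```

```bash
python3 - <<'E'
from h import *
from plant import robot
s=robot.read_state(); R=Ro.from_rotvec(s["orientation"]).as_matrix(); p=s["tool_pos"]; print(p,s["q"].round(2),(R.T@(SL[3]-p)).round(4))
plan([(p+[0,0,.13],R)]+[place(0,-.055,.15,-113)])
E
```

```text
[ 0.54829837 -0.32247683  0.0671155 ] [-0.95  0.13  1.92  0.7   1.   -0.03] [-0.0007  0.0008 -0.0126]
t 25.7 pos [ 0.5483 -0.3225  0.0671] F [2.15 1.01 0.99] open 0.0296
3 x [0.374, -0.002, -0.531] [0.0, 0.0, 0.0]
-- [ 0.548 -0.322  0.197]
4 x [0.069, -0.828, 0.148] [-0.045, -0.125, 0.141]
4 x [-0.093, -0.834, 0.091] [-0.045, -0.125, 0.141]
4 x [-0.26, -0.8, 0.067] [-0.045, -0.125, 0.141]
-- [0.489 0.178 0.15 ]
```

Call:
jog_arm --rows '[[[0.05, 0, -0.07], [0, 0, 0]], [[0.2, 0, -0.28], [0, 0, 0]], [[0.374, 0, -0.531], [0, 0, 0]], [[0.374, 0, -0.531], [0, 0, 0]]]'

```text
t: 26.1
tool_pos: [0.5502, -0.3252, 0.2049]
orientation: [-2.888, -0.419, -0.921]
force: [0.6, -0.9, -0.2]
opening: 0.0298
gripper_force: 20.0
```

Call:
jog_arm --rows '[[[0.069, -0.828, 0.148], [-0.045, -0.125, 0.141]], [[0.069, -0.828, 0.148], [-0.045, -0.125, 0.141]], [[0.069, -0.828, 0.148], [-0.045, -0.125, 0.141]], [[0.069, -0.828, 0.148], [-0.045, -0.125, 0.141]], [[0.069, -0.828, 0.148], [-0.045, -0.125, 0.141]]]'

```text
t: 26.6
tool_pos: [0.5275, -0.1506, 0.1801]
orientation: [-3.012, -0.08, -0.621]
force: [-0.3, -0.5, -1.0]
opening: 0.0297
gripper_force: 20.0
```

Call:
jog_arm --rows '[[[-0.093, -0.834, 0.091], [-0.045, -0.125, 0.141]], [[-0.093, -0.834, 0.091], [-0.045, -0.125, 0.141]], [[-0.093, -0.834, 0.091], [-0.045, -0.125, 0.141]], [[-0.093, -0.834, 0.091], [-0.045, -0.125, 0.141]], [[-0.093, -0.834, 0.091], [-0.045, -0.125, 0.141]]]'

```text
t: 27.1
tool_pos: [0.5079, 0.0165, 0.1648]
orientation: [-3.079, 0.266, -0.314]
force: [-0.6, 0.1, -0.8]
opening: 0.0297
gripper_force: 20.0
```

Call:
jog_arm --rows '[[[-0.26, -0.8, 0.067], [-0.045, -0.125, 0.141]], [[-0.26, -0.8, 0.067], [-0.045, -0.125, 0.141]], [[-0.26, -0.8, 0.067], [-0.045, -0.125, 0.141]], [[-0.26, -0.8, 0.067], [-0.045, -0.125, 0.141]], [[-0.26, -0.8, 0.067], [-0.045, -0.125, 0.141]]]'

```text
t: 27.6
tool_pos: [0.4885, 0.1802, 0.1492]
orientation: [-3.077, 0.619, 0.006]
force: [-0.3, 0.0, -0.8]
opening: 0.0298
gripper_force: 20.0
```

Call:
jog_arm --rows '[[[0, 0, 0], [0, 0, 0]]]'

```text
t: 27.7
tool_pos: [0.489, 0.1777, 0.1496]
orientation: [-3.077, 0.622, 0.004]
force: [0.5, 0.4, 0.4]
opening: 0.0292
gripper_force: 20.0
```

```bash
python3 - <<'E'
from h import *
plan([place(0,-.055,.046,-113)])
E
```

```text
t 27.7 pos [0.489  0.1777 0.1496] F [0.48 0.38 0.43] open 0.0292
3 x [0.001, -0.003, 0.518] [-0.001, 0.002, 0.001]
-- [0.489 0.178 0.046]
```

Call:
jog_arm --rows '[[[0, -0.003, 0.22], [0, 0, 0]], [[0, -0.003, 0.4], [0, 0, 0]], [[0, -0.003, 0.49], [0, 0, 0]], [[0, -0.003, 0.52], [0, 0, 0]], [[0, -0.003, 0.52], [0, 0, 0]]]'

```text
t: 28.2
tool_pos: [0.4885, 0.1779, 0.0451]
orientation: [-3.076, 0.626, 0.006]
force: [-0.4, 0.1, 0.4]
opening: 0.0301
gripper_force: 20.0
```

Call:
jog_arm --rows '[[[0, 0, 0.005], [0, 0, 0]], [[0, 0, 0.01], [0, 0, 0]]]'

```text
t: 28.4
tool_pos: [0.4901, 0.1794, 0.0451]
orientation: [-3.075, 0.623, 0.0]
force: [-0.2, 0.1, -0.0]
opening: 0.0297
gripper_force: 20.0
```

Call:
jog_arm --rows '[[[0, 0, 0.008], [0, 0, 0]], [[0, 0, 0.008], [0, 0, 0]]]'

```text
t: 28.6
tool_pos: [0.4888, 0.1796, 0.0421]
orientation: [-3.076, 0.622, 0.004]
force: [-0.1, -0.9, -0.8]
opening: 0.0297
gripper_force: 20.0
```

Call:
jog_arm --rows '[[[0, 0, 0.007], [0, 0, 0]], [[0, 0, 0.007], [0, 0, 0]]]'

```text
t: 28.8
tool_pos: [0.4883, 0.1796, 0.0401]
orientation: [-3.077, 0.622, 0.005]
force: [-0.1, 0.0, -0.1]
opening: 0.0301
gripper_force: 20.0
```

Call:
jog_arm --rows '[[[0, 0, 0.006], [0, 0, 0]], [[0, 0, 0.006], [0, 0, 0]]]'

```text
t: 29.0
tool_pos: [0.4882, 0.1795, 0.0388]
orientation: [-3.077, 0.622, 0.006]
force: [-0.4, -0.5, -0.1]
opening: 0.0295
gripper_force: 20.0
```

Call:
jog_arm --rows '[[[0, 0, 0.005], [0, 0, 0]], [[0, 0, 0.005], [0, 0, 0]]]'

```text
t: 29.2
tool_pos: [0.4883, 0.1795, 0.0378]
orientation: [-3.077, 0.623, 0.006]
force: [-1.3, -0.3, -0.6]
opening: 0.0295
gripper_force: 20.0
```

Call:
jog_arm --rows '[[[0, 0, 0.004], [0, 0, 0]], [[0, 0, 0.004], [0, 0, 0]]]'

```text
t: 29.4
tool_pos: [0.4885, 0.1795, 0.0374]
orientation: [-3.076, 0.623, 0.005]
force: [-1.2, -0.1, 1.5]
opening: 0.03
gripper_force: 20.0
```

Call:
jog_arm --rows '[[[0, 0, 0.004], [0, 0, 0]], [[0, 0, 0.004], [0, 0, 0]]]'

```text
t: 29.6
tool_pos: [0.4887, 0.1795, 0.0373]
orientation: [-3.076, 0.623, 0.005]
force: [-4.2, -0.9, 7.4]
opening: 0.03
gripper_force: 20.0
```

Contact at 37.4 mm. I ease off, release and rise.

Call:
jog_arm --rows '[[[0, 0, -0.005], [0, 0, 0]], [[0, 0, -0.005], [0, 0, 0]]]'

```text
t: 29.8
tool_pos: [0.4885, 0.1795, 0.0375]
orientation: [-3.076, 0.623, 0.005]
force: [-0.4, -0.7, 0.5]
opening: 0.0298
gripper_force: 20.0
```

Call:
jog_arm --rows '[[[0, 0, 0], [0, 0, 0]], [[0, 0, 0], [0, 0, 0]]]' --hand 0.1

```text
t: 30.0
tool_pos: [0.4883, 0.1795, 0.0372]
orientation: [-3.077, 0.623, 0.006]
force: [-0.6, -0.0, 0.3]
opening: 0.0399
gripper_force: 0.0
```

Call:
jog_arm --rows '[[[0, 0, -0.1], [0, 0, 0]], [[0, 0, -0.35], [0, 0, 0]], [[0, 0, -0.6], [0, 0, 0]], [[0, 0, -0.8], [0, 0, 0]], [[0, 0, -0.8], [0, 0, 0]]]'

```text
t: 30.5
tool_pos: [0.4926, 0.18, 0.2049]
orientation: [-3.071, 0.621, -0.011]
force: [0.4, 1.5, 0.7]
opening: 0.0416
gripper_force: 0.0
```

Call:
jog_arm --rows '[[[0.3, 0.2, -0.2], [0, 0, 0]], [[0.3, 0.2, -0.2], [0, 0, 0]], [[0.3, 0.2, -0.2], [0, 0, 0]], [[0.3, 0.2, -0.2], [0, 0, 0]]]'

```text
t: 30.9
tool_pos: [0.5286, 0.1184, 0.2363]
orientation: [-3.076, 0.625, 0.007]
force: [-0.6, 1.2, -0.2]
opening: 0.0419
gripper_force: 0.0
```

```bash
python3 - <<'E'
from h import *
c=grab("wrist","w_end"); s=grab("side","s_end"); contours(c,[.057,.042])
a=np.hstack([cv2.resize(c["frame"],(480,360)),cv2.resize(s["frame"][100:200,160:245],(306,360),interpolation=cv2.INTER_CUBIC)]); cv2.imwrite("pics/end.png",a[:,:,::-1])
E
```

```text
[[104, 162], [112, 225], [135, 227], [131, 162]]
  z 0.057 [[0.067, 0.067], [-0.006, 0.068], [-0.009, 0.042], [0.067, 0.038]]
  z 0.042 [[0.064, 0.074], [-0.013, 0.075], [-0.015, 0.048], [0.064, 0.044]]
[[134, 158], [142, 227], [143, 183], [205, 183], [208, 227], [235, 227], [233, 159]]
  z 0.057 [[0.071, 0.035], [-0.009, 0.034], [0.044, 0.028], [0.044, -0.04], [-0.009, -0.041], [-0.009, -0.072], [0.07, -0.071]]
  z 0.042 [[0.068, 0.04], [-0.015, 0.04], [0.039, 0.033], [0.039, -0.037], [-0.015, -0.039], [-0.015, -0.071], [0.067, -0.07]]
```

View pics/end.png

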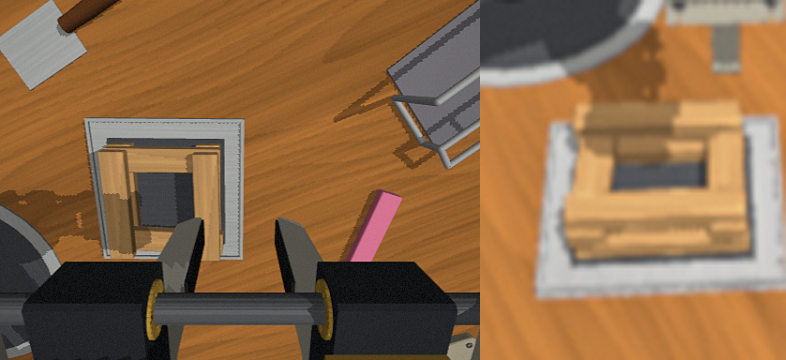

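The picture shows the finished square stand: the third-layer pair at y ≈ +54 and −56 mm, ends at x ≈ +69 mm, with the fingers well clear. Handing in.

```bash
python3 -c "
from plant import robot
print(robot.close_job())"
```

```text
the job is handed in; nothing more can be done
None
```

All four slats are laid as the second and third layers of the pot stand, each felt down gently until it touched and then released; by my last camera measurements every centre is within about 2 mm of its place, the most-turned slat (the first one laid) is off by about 3.4°, and the job was handed in at about 31 s of the 72 s with no verdict shown.

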